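Register a sample plate in its nest and latch it down

ROBOT

A 6-joint arm with a two-finger parallel gripper is mounted at the origin on the work surface. World frame = base frame: x ahead of the robot, y to its left, z up, the work surface at z = 0. Lengths are in m, angles in rad, forces in N, time in s.
With the tool pointing down it reaches from about 0.35 to 0.85 m from the base axis. Payload 8.1 kg.
Tool frame: the origin (TCP) lies at the very end of the fingers, on their centre line; the grasp point (between the pads) lies bot.grasp_offset behind it (bot.grasp_offset is the distance from the TCP to the grasp point, in m); y points along the fingers, x is the direction in which the jaws open and shut, and the axes are right-handed (so a half turn about y gives the same grasp; the last joint's range is limited). The gripper opens to 93 mm and grips with 3 to 60 N. Pads are 15 mm wide; open, the fingers measure 128 mm over their backs; the gripper's body (75 mm by 188 mm) begins 65 mm behind the grasp point.
Start: joints at [-1.228, 0.13, 1.488, -0, 1.523, -0.085], TCP at [0.249, -0.546, 0.189] pointing down, gripper open.
Joint ranges: [-2.96, 2.96], [-0.89, 2.26], [0.02, 2.5], [-1.34, 4.48], [0, 2.73], [-2.66, 2.66]. Speed limits (rad/s): [2.39, 2.39, 2.79, 3.14, 3.14, 3.14].

INTERFACE

Orientations are given as a unit quaternion [w, x, y, z].
In Python, from bench import bot gives the robot as it stands.
- The arm moves only by the tool play_rows, never from a script. Its argument "commands" is a list of rows, each an object with "angular": the turn, a rotation vector about the tool's x, y, z in degrees, a list of three; "translation": the shift along the tool's x, y, z in m, a list of three; "claw": the finger opening in m, from 0 to 0.093. A call has exactly 8 rows; each row is the pose to reach, as a shift and turn from the pose commanded when the call began, along the tool's axes at that moment; what a row does not reach only later rows make up. A row lasts 1/8 s, in which the tool goes at most 62.5 mm and 10.7 degrees, less where a joint would pass 70% of its speed; a pose out of reach is approached as far as the arm can. A call with a gripper value outside its range is refused whole. The fingers move at their own pace and stop on an object; the grip force is fixed at half the most. Time passes only in rows, so rows that repeat a pose let the fingers close, or fill a call up. It gives the time, the measured TCP pose, the force and the opening at its end, in the units of the state.
- bot.sense(): the state, without advancing time (a new reading comes with each control period).
- bot.capture(name): name is "side" or "top"; returns a dict with "pixels" (400x640x3 uint8, red, green, blue), "range_z" (400x640 float32, m along the optical axis (not along the pixel's ray), 0 where there is no reading), "fx", "fy", "cx", "cy" (pixels), "R" (3x3) and "t" (3): a world point X has camera coordinates R X + t. Camera axes: x right, y down, z forward; pixel columns grow to the right and rows downward; lengths in m; the calibration is good to about 2 mm. A picture is of the moment at which its call begins.
- bot.job_done(): hands the job in, once; it reports no verdict.
The state is a dict: "t": time; "joints": joint angles; "joint_vel": joint speeds; "joint_torque": joint torques, N m; "tool_pos": TCP position; "eef_rot": TCP orientation; "contact_force": force on the tool from outside, world axes, zero at the start; "torque": the same for the moment, N m; "finger_gap": opening from 0.0 (shut) to 1.0 (fully open).
Only numpy, scipy, OpenCV 4.12 (cv2) and the standard library are available. Lean on these libraries where they do the work, as an engineer would, in place of code of your own. Each camera call takes 0.05 s, during which the arm holds its last target.

TASK

Push the loose sample plate gently along the deck until it sits squarely against both rear stops and the side pin, then swing the green latch arm over and press it down until its rod clicks under the brass spring catch, so that it stays shut by itself. Keep the robot off the splash guard that stands over the latch, and leave the bottle, the tip box and the tube rack where they are.

Things in the scene. Friction and masses are not known exactly. Their poses are not given: they have to be found in the camera images.
- nest: Beige instrument deck fixed to the bench: top 35 mm above the bench, spanning x -75 to +120 mm and y -125 to +125 mm of this frame. Origin on the bench; x points away from the robot (yaw up to 0.3 rad either way), y left, z up. It carries the stops, latch, catch and shield.
- plate: Loose white 24-well sample plate with green and blue wells, 85.5 mm along its x, 127.8 mm along its y, 16 mm high, about 0.11 kg, lying on the deck (z = 35 mm) some 8 to 25 mm short of the stops (towards the robot and to the right) and slightly turned. Origin: centre of its underside.
- plate_home (a point): Where the plate's origin lies, on the deck top, when the plate is fully against both rear stops and the side pin. Axes as the nest's.
- latch_hinge (a point): Pivot of the green latch arm: nest x = 62.5, y = 35 mm, 56.5 mm above the bench. Axis along nest x, so the arm swings in the upright plane along nest y. The arm is 71 mm long, 14 mm wide (x), 6 mm thick; a tongue 5 mm thick, 36 to 60 mm from the pivot, sticks out 18 mm towards the robot, over the plate's rear rim when closed.
- latch (a joint): Latch angle, rad: 0 closed (level, pointing to nest -y), 1.57 upright; limits -0.03 and 1.75; starts open at 1.1 to 1.5. The hinge is stiff (friction 0.06 N m), with a spring of 0.14 N m/rad, free at 1.4 rad, that pushes it open: short of the catch it springs up. Closing takes about 6 to 12 N at the pad. Caught, it rests at about 0.01.
- latch_pad (a point): Middle of the place to push on, on the arm's outer face (the face that looks to the left when open and is the top when closed), 48 mm from the pivot, 3 mm above the arm's middle plane, 4 mm on the robot's side of its middle line. Its z axis is the outward normal of that face.
- catch (a joint): How far the brass spring bolt is pushed back (m): 0 at rest, 0.006 when the rod is just passing it. It springs back to 0 over the rod when the latch angle reaches about 0.
- catch_lip (a point): Lower front edge of the brass spring bolt's nose, nest x = 62.5, y = -35 mm, 60 mm above the bench. The bolt is 16 mm wide in x, has a steep ramp on top, and reaches 13 mm above and 19 mm to the right (-y) of this point.
- shield: Fixed splash guard over the latch, frame as the nest's: two aluminium rails, 14 mm diameter, along y from -118 to +118 mm at x = 30 and x = 100 mm, 235 mm above the bench, a clear strip 35 mm high standing on the front one, joined at the ends, on posts at x = 100, y = -113 and +113 mm. The latch is reached from the robot's side, tool tilted about 25 to 50 degrees, fingers down and away.
- shield_edge (a point): Foremost point of the splash guard's front rail, at its middle, 235 mm above the bench.
- bottle: Bystander: clear reagent bottle with blue cap, 60 mm diameter, 130 mm high. Origin: centre of its underside.
- tipbox: Bystander: blue pipette-tip box with clear lid, 85 x 120 x 82 mm. Origin: centre of its underside.
- tuberack: Bystander: orange tube rack of small capped tubes, 60 x 100 x 52 mm. Origin: centre of its underside.
- rear_stop (a point): Foot of the front face of the right-hand steel rear stop (nest x = 45, y = -53 mm, on the deck). It is 7 x 14 mm, 13 mm high. The left-hand one is 28 mm long, centred at y = +28 mm, just in front of the latch hinge, its face in line with this one.
- side_pin (a point): Foot of the right (-y) side of the steel side pin, 10 mm diameter, 13 mm high (this point: nest x = -20, y = 64 mm, on the deck). The plate's left edge goes against it.
- latch_rod (a point): Middle of the steel cross rod at the arm's free end, 6 mm diameter, 14 mm long along nest x, 73 mm from the pivot: the part that must go under the catch.
Mind the look-alikes: they are no part of the job. What is meant by the plate is not brown or orange, and is the larger of those in its own colour.

How it is judged:
On the way, in this order (a step that is already met when the one before it is completed fails the run):
1. the plate sits against both rear stops and the side pin while the latch is still open (x of plate in the frame of plate_home between -0.002 and 0.002 m and y of plate in the frame of plate_home between -0.002 and 0.002 m and z of plate in the frame of plate_home between -0.003 and 0.003 m and angle between the x axis of plate and the x axis of plate_home, either way round below 0.025 rad and value of joint latch above 0.7 rad), for 0.2 s.
2. the latch arm is down with its rod under the sprung-back catch (value of joint latch below 0.045 rad and value of joint catch below 0.0015 m), for 0.2 s.
At the end, for the whole second after the job is handed in: The plate lies flat on the deck within 2 mm of its home in x and y (3 mm in height), square within 0.025 rad and at rest; the latch angle is below 0.045 rad with the spring bolt back within 1.5 mm of rest, staying so by itself (all of step 2 and x of plate in the frame of plate_home between -0.002 and 0.002 m and y of plate in the frame of plate_home between -0.002 and 0.002 m and z of plate in the frame of plate_home between -0.003 and 0.003 m and angle between the x axis of plate and the x axis of plate_home, either way round below 0.025 rad and linear speed of plate below 0.01 m/s); the robot touches nothing.
It fails at once if the robot bumps the splash guard (contact force between any of the arm, the fingers and shield above 3 N).
It fails at once if the plate is shoved with more than 25 N (contact force between the fingers and plate above 25 N).
It fails at once if a bystander is moved by more than 15 mm or tipped (distance of any of bottle, tipbox, tuberack from where it was at the start of the episode above 0.015 m or angle between any of bottle, tipbox, tuberack's own z axis and vertical above 0.3 rad).
It also fails if it takes over 58 s, if anything falls off the work surface, if the arm or the gripper's body presses on something with over 40 N, if the wrist force passes 120 N, or if a joint passes its speed limit or range.

## Working session

There is one attempt and no reset: what is moved stays moved. The work goes in short steps, Python scripts to look and compute and a tool call to move; the robot and the scene stay as the last step left them, time stands still between calls to the robot, and variables do not carry over. Pictures are saved under pics/ and viewed, and the job is handed in when it is done.

Besides the shell and the picture viewer there is one more tool, called after "Call:" in YAML: its name, and indented under it one key for each argument. play_rows: Moves the arm, as the interface text tells. Its arguments: {"type":"object","properties":{"commands":{"type":"array","items":{"type":"object","properties":{"angular":{"type":"array","items":{"type":"number"}},"translation":{"type":"array","items":{"type":"number"}},"claw":{"type":"number"}}}}},"required":["commands"]}

```bash
ls; mkdir -p pics
python3 - <<'E'
from bench import bot
import cv2,numpy as np,pickle
print(bot.sense(), bot.grasp_offset)
for n in("side","top"):
    c=bot.capture(n); pickle.dump(c,open(f"{n}0.pkl","wb"))
    cv2.imwrite(f"pics/{n}0.png",c["pixels"][:,:,::-1])
    print(n,c["fx"],c["fy"],c["cx"],c["cy"],c["R"],c["t"], (-c["R"].T@c["t"]))
E
```

```text
pics
{'t': 0.0, 'joints': array([-1.22840194e+00,  1.31141514e-01,  1.48928453e+00,  2.54548309e-05,
        1.52302022e+00, -8.53741741e-02]), 'joint_vel': array([-0.00238187,  0.0009966 , -0.00086932,  0.00083855,  0.00037552,
        0.00098833]), 'joint_torque': array([-1.78578630e-03, -5.59857273e+01, -4.91747797e+01,  7.69191748e-02,
        3.59246344e-02, -1.13139042e-04]), 'tool_pos': array([ 0.24873468, -0.54531556,  0.18749638]), 'eef_rot': array([ 0.59514236, -0.59432774,  0.38299196, -0.381965  ]), 'contact_force': array([-0.10104963, -0.18289937, -0.50885717]), 'torque': array([-0.06555055,  0.06602281, -0.03326127]), 'finger_gap': 1.0014433324406744} 0.0188
side 420.47780086608765 420.47780086608765 313.70110549493904 204.40171366514355 [[-0.89639926 -0.44320269 -0.00630499]
 [-0.30331002  0.62370799 -0.72041056]
 [ 0.32322037 -0.64386312 -0.69351919]] [0.53331058 0.25031023 1.12502754] [0.19034898 0.80460793 0.96391684]
top 421.60145054649263 421.60145054649263 323.41611731238686 197.46456871941947 [[-0.01568861 -0.9998673  -0.00438658]
 [-0.99543887  0.01603171 -0.09404492]
 [ 0.09410276  0.00289114 -0.99555829]] [0.05692385 0.56765856 1.21894734] [0.45125614 0.04429161 1.26716823]
```

View pics/side0.png

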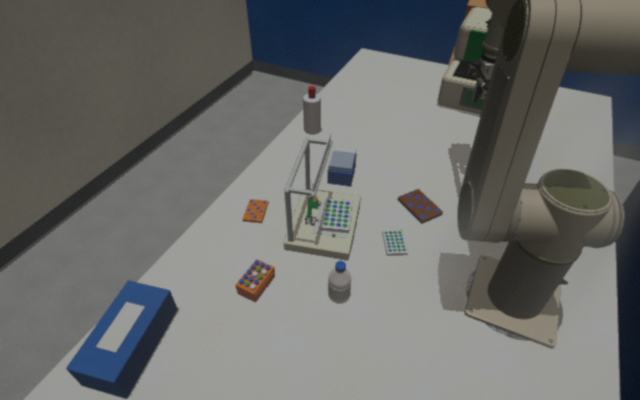

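View pics/top0.png

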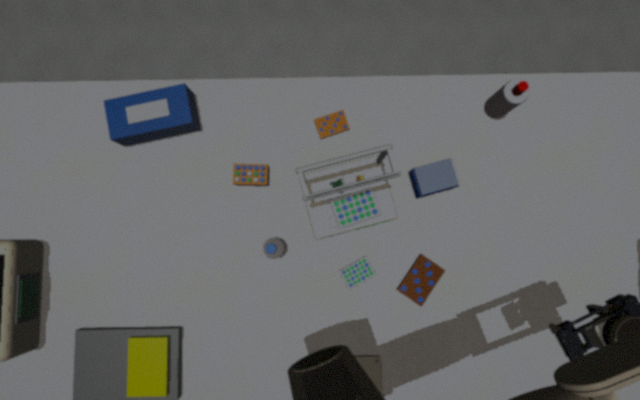

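Candidates for the plate, in top-view pixels: the white one on the deck (356,208), a smaller white one on the bench (357,271), a brown one (421,279) and an orange one (332,124). The larger white one, on the deck, fits the description. I'll check it in a close crop.

Run:
```python
import cv2,pickle
c=pickle.load(open("top0.pkl","rb"));im=c["pixels"][135:245,285:410,::-1]
cv2.imwrite("pics/top0c.png",cv2.resize(im,None,fx=6,fy=5.4,interpolation=cv2.INTER_CUBIC)[:600])
im=c["pixels"][135:245,285:410,::-1]
cv2.imwrite("pics/top0c.png",cv2.convertScaleAbs(cv2.resize(im,(625,550),interpolation=cv2.INTER_CUBIC),alpha=1.4))
c=pickle.load(open("side0.pkl","rb"));im=c["pixels"][130:265,275:375,::-1]
cv2.imwrite("pics/side0c.png",cv2.convertScaleAbs(cv2.resize(im,(440,594),interpolation=cv2.INTER_CUBIC),alpha=1.4))
```

```text
(no output)
```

View pics/top0c.png

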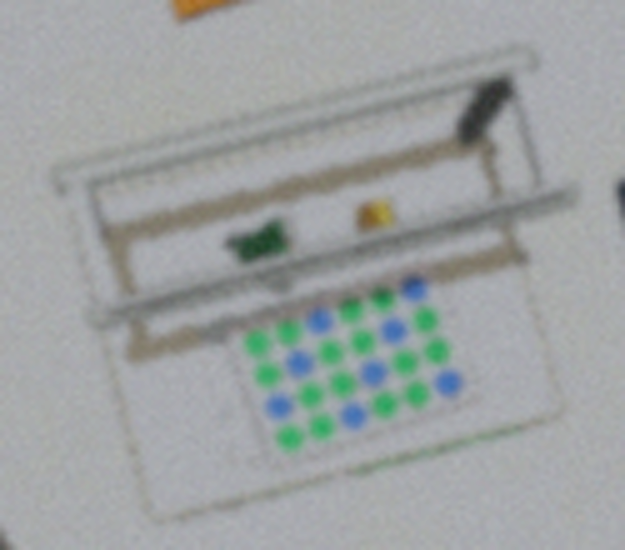

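View pics/side0c.png

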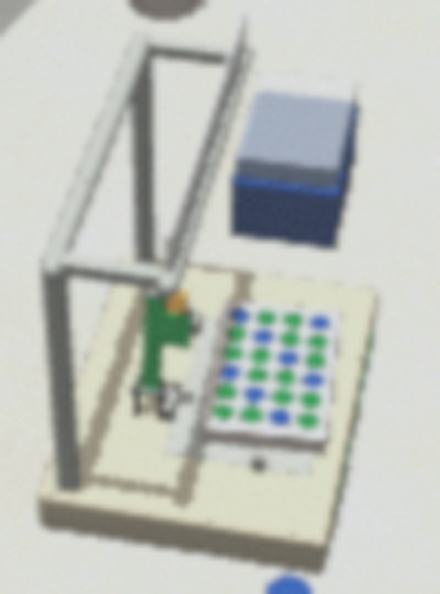

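```bash
cat > h.py <<'E'
import numpy as np,cv2,pickle
def world(c):
    v,u=np.mgrid[0:400,0:640]; z=c["range_z"].astype(float)
    P=np.stack([(u-c["cx"])/c["fx"]*z,(v-c["cy"])/c["fy"]*z,z],-1)
    W=(P-c["t"])@c["R"]; W[z==0]=np.nan; return W
def proj(c,X):
    p=np.atleast_2d(X)@c["R"].T+c["t"]; return np.c_[p[:,0]/p[:,2]*c["fx"]+c["cx"],p[:,1]/p[:,2]*c["fy"]+c["cy"]]
E
python3 - <<'E'
from h import *
for n in("top","side"):
    c=pickle.load(open(n+"0.pkl","rb"));W=world(c)
    reg=(W[...,0]>.35)&(W[...,0]<.8)&(W[...,1]>-.2)&(W[...,1]<.2)
    z=W[...,2][reg]; print(n,np.histogram(z,bins=np.arange(-.01,.1,.005)))
    for lo,hi in((.028,.042),(.045,.058),(.2,.3)):
        m=reg&(W[...,2]>lo)&(W[...,2]<hi); p=W[m]
        m8=m.astype(np.uint8); k,l,s,ce=cv2.connectedComponentsWithStats(m8)
        for i in np.argsort(-s[1:,4])[:3]+1:
            q=W[l==i]; r=cv2.minAreaRect((q[:,:2]*1000).astype(np.float32)); print(lo,s[i],r,np.median(q[:,2]))
E
```

```text
top (array([ 235, 5473, 6234,  546,  440,   92,   15,   76, 1595, 1802,  109,
        357,  876,   95,   28,   24,   30,   25,   36,   45,   50]), array([-0.01 , -0.005,  0.   ,  0.005,  0.01 ,  0.015,  0.02 ,  0.025,
        0.03 ,  0.035,  0.04 ,  0.045,  0.05 ,  0.055,  0.06 ,  0.065,
        0.07 ,  0.075,  0.08 ,  0.085,  0.09 ,  0.095]))
0.028 [ 305  180   93   60 2073] ((531.8485107421875, -33.0147705078125), (119.15428161621094, 250.2702178955078), 13.779552459716797) 0.035274570867503775
0.028 [ 304  155   81   39 1440] ((636.8690185546875, -14.559173583984375), (61.30609893798828, 235.14755249023438), 13.70455551147461) 0.035104011710969024
0.028 [299 176   1   3   3] ((630.223388671875, 119.04248046875), (6.285093307495117, 0.3754613995552063), 0.617760419845581) 0.031194708675976977
0.045 [ 330  187   51   42 1295] ((536.3217163085938, -43.19709777832031), (85.4451904296875, 127.58875274658203), 18.29916763305664) 0.05159058365178001
0.045 [327 215   4   3  10] ((512.3920288085938, 33.9757080078125), (8.674223899841309, 5.999192714691162), 88.72563934326172) 0.04916585611
[... 1000 characters left out ...]
5, -116.52961730957031), (11.498635292053223, 3.4342525005340576), 82.21410369873047) 0.035008393488610345
0.045 [320 198  32  33 838] ((536.7830200195312, -39.61189270019531), (85.7007064819336, 133.52626037597656), 18.2161865234375) 0.04978093002950769
0.045 [310 217   6   7  18] ((587.6940307617188, 14.942594528198242), (25.395566940307617, 9.97029972076416), 79.29195404052734) 0.04697767145367142
0.045 [287 235   6   5  17] ((616.713134765625, 112.1076889038086), (14.828007698059082, 7.7630205154418945), 34.277400970458984) 0.05103564751541172
0.2 [284 133  49  68 954] ((610.993896484375, -7.4684906005859375), (84.41876983642578, 249.860595703125), 13.681681632995605) 0.23922237249150274
```

```bash
cat >> h.py <<'E'
from scipy.spatial.transform import Rotation as Ro
YAW=np.deg2rad(13.8); O=np.array([.5479,-.0265,0]); N=Ro.from_euler('z',YAW).as_matrix()
def w(p): return O+N@np.array(p,float)      # nest->world
def nest(p): return N.T@(np.array(p)-O)
def Rt(phi,sgn=1,yaw=0):
    f=np.deg2rad(phi); ty=np.array([np.sin(f),0,-np.cos(f)]); tx=np.array([0,sgn,0.]); M=np.c_[tx,ty,np.cross(tx,ty)]
    return N@Ro.from_euler('z',yaw,degrees=True).as_matrix()@M
def cur():
    from bench import bot
    s=bot.sense(); q=s["eef_rot"]; R=Ro.from_quat([q[1],q[2],q[3],q[0]]).as_matrix()
    return s,np.array(s["tool_pos"]),R
def rel(p,Rg):   # shift and turn to reach nest pt p and R Rg
    s,x,R=cur(); return R.T@(w(p)-x), Ro.from_matrix(R.T@Rg).as_rotvec(degrees=True)
def show():
    s,x,R=cur(); print("t",round(s["t"],2),"nest mm",(nest(x)*1000).round(2),"F nest",(N.T@s["contact_force"]).round(2),"gap",round(s["finger_gap"],3)); M=N.T@R
    print("tool x in nest",M[:,0].round(3),"tool y",M[:,1].round(3),"j",s["joints"].round(2))
E
python3 - <<'E'
from h import *
show()
for s in(1,-1): 
  a,b=rel([-.10,-.010,.12],Rt(25,s)); print(s,a.round(4),b.round(2))
c=pickle.load(open("top0.pkl","rb"));W=world(c)
for n,(u,v) in dict(bottle=(271,247),tipbox=(433,177),rack=(251,174),small=(357,271),brown=(421,279)).items(): print(n,(nest(W[v,u])*1000).round(), W[v,u].round(3))
# latch: green pixels in side view
for n in("side","top"):
    c=pickle.load(open(n+"0.pkl","rb"));W=world(c);h=cv2.cvtColor(c["pixels"],cv2.COLOR_RGB2HSV)
    Q=(W-O)@N; m=(h[...,0]>45)&(h[...,0]<90)&(h[...,1]>90)&(Q[...,0]>.045)&(Q[...,0]<.09)&(abs(Q[...,1])<.1)&(Q[...,2]>.05)&(Q[...,2]<.16)
    q=Q[m]*1000; print(n,len(q)); print(q[np.argsort(q[:,2])][::max(1,len(q)//14)].round(0).tolist())
E
```

```text
t 0.1 nest mm [-414.29 -432.56  187.61] F nest [ 1.1  -0.76  0.09] gap 1.001
tool x in nest [ 0.186 -0.983 -0.002] tool y [-0.     0.002 -1.   ] j [-1.23  0.13  1.49 -0.    1.52 -0.09]
1 [-0.3567  0.0682  0.3874] [  -3.58 -165.51  -36.7 ]
-1 [-0.3567  0.0682  0.3874] [24.93 10.52 -2.43]
bottle [-65. 239. 130.] [0.428 0.19  0.13 ]
tipbox [  10. -247.   81.] [ 0.617 -0.264  0.081]
rack [156. 254.  51.] [0.638 0.258 0.051]
small [-197.   26.    7.] [ 0.351 -0.048  0.007]
brown [-265. -148.   18.] [ 0.326 -0.233  0.018]
side 89
[[58.0, 36.0, 63.0], [62.0, 32.0, 67.0], [59.0, 30.0, 75.0], [66.0, 28.0, 80.0], [64.0, 23.0, 88.0], [63.0, 26.0, 95.0], [45.0, 24.0, 97.0], [55.0, 21.0, 100.0], [49.0, 21.0, 101.0], [50.0, 19.0, 103.0], [61.0, 20.0, 106.0], [45.0, 10.0, 108.0], [61.0, 21.0, 111.0], [66.0, 11.0, 113.0], [59.0, 14.0, 117.0]]
top 21
[[63.0, 29.0, 76.0], [65.0, 29.0, 79.0], [59.0, 28.0, 81.0], [61.0, 27.0, 82.0], [64.0, 26.0, 84.0], [60.0, 24.0, 85.0], [63.0, 24.0, 89.0], [57.0, 25.0, 91.0], [58.0, 20.0, 95.0], [64.0, 21.0, 96.0], [61.0, 22.0, 97.0], [58.0, 23.0, 100.0], [59.0, 19.0, 103.0], [62.0, 19.0, 104.0], [58.0, 17.0, 106.0], [64.0, 15.0, 107.0], [55.0, 18.0, 108.0], [61.0, 16.0, 109.0], [55.0, 15.0, 110.0], [57.0, 15.0, 114.0], [59.0, 14.0, 115.0]]
```

Call:
play_rows:
  commands:
    - {"translation":[-0.03,0.004,0.03],"angular":[3,1,0],"claw":0.07}
    - {"translation":[-0.07,0.01,0.075],"angular":[6,2.5,-0.5],"claw":0.07}
    - {"translation":[-0.11,0.02,0.12],"angular":[9,4,-1],"claw":0.07}
    - {"translation":[-0.15,0.03,0.165],"angular":[12,5,-1.2],"claw":0.07}
    - {"translation":[-0.19,0.04,0.21],"angular":[15,6.5,-1.5],"claw":0.07}
    - {"translation":[-0.23,0.05,0.25],"angular":[18,8,-2],"claw":0.07}
    - {"translation":[-0.27,0.06,0.29],"angular":[22,9.5,-2.2],"claw":0.07}
    - {"translation":[-0.3,0.065,0.33],"angular":[24.9,10.5,-2.4],"claw":0.07}

```text
t: 1.1
tool_pos: [0.4245, -0.1341, 0.1223]
eef_rot: [0.664, -0.422, 0.332, -0.521]
contact_force: [0.5, -1.0, 0.1]
finger_gap: 0.755
```

Run:
```python
from h import *
show()
a,b=rel([-.085,-.010,.043],Rt(25,-1)); print(a.round(4),b.round(2))
a,b=rel([-.085,-.010,.12],Rt(25,-1)); print(a.round(4),b.round(2))
```

```text
t 1.1 nest mm [-145.46  -75.05  122.26] F nest [ 0.25 -1.12  0.08] gap 0.755
tool x in nest [-0.001 -1.    -0.   ] tool y [ 0.423  0.    -0.906] j [-0.76 -0.71  2.36  0.38  1.26  0.49]
[-0.0651  0.0974  0.0212] [-0.05 -0.05 -0.  ]
[-0.0651  0.0277  0.0538] [-0.05 -0.05 -0.  ]
```

Call:
play_rows:
  commands:
    - {"translation":[-0.02,0.008,0.016],"angular":[0,0,0],"claw":0.07}
    - {"translation":[-0.045,0.018,0.035],"angular":[0,0,0],"claw":0.07}
    - {"translation":[-0.065,0.028,0.053],"angular":[0,0,0],"claw":0.07}
    - {"translation":[-0.065,0.045,0.045],"angular":[0,0,0],"claw":0.07}
    - {"translation":[-0.065,0.065,0.036],"angular":[0,0,0],"claw":0.07}
    - {"translation":[-0.065,0.085,0.027],"angular":[0,0,0],"claw":0.07}
    - {"translation":[-0.065,0.097,0.0215],"angular":[0,0,0],"claw":0.07}
    - {"translation":[-0.065,0.097,0.0215],"angular":[0,0,0],"claw":0.07}

```text
t: 2.1
tool_pos: [0.467, -0.0581, 0.0433]
eef_rot: [0.663, -0.424, 0.332, -0.52]
contact_force: [-0.2, -0.1, -0.5]
finger_gap: 0.755
```

```bash
cat > look.py <<'E'
import sys
from h import *
from bench import bot
def plate(tag):
    for n in("top","side"):
        c=bot.capture(n); W=world(c); Q=(W-O)@N
        pickle.dump(c,open(f"{n}{tag}.pkl","wb"))
        x,y,X,Y=(285,135,410,245) if n=="top" else (270,130,380,265)
        cv2.imwrite(f"pics/{n}{tag}.png",cv2.convertScaleAbs(cv2.resize(c["pixels"][y:Y,x:X,::-1],None,fx=4.4,fy=4.4,interpolation=cv2.INTER_CUBIC),alpha=1.4))
show(); plate(sys.argv[1])
E
python3 look.py 1
```

```text
t 2.1 nest mm [-86.12 -11.38  43.33] F nest [-0.19 -0.1  -0.55] gap 0.755
tool x in nest [ 0. -1. -0.] tool y [ 0.421  0.001 -0.907] j [-0.48 -0.58  2.43  0.34  0.98  0.7 ]
```

View pics/side1.png

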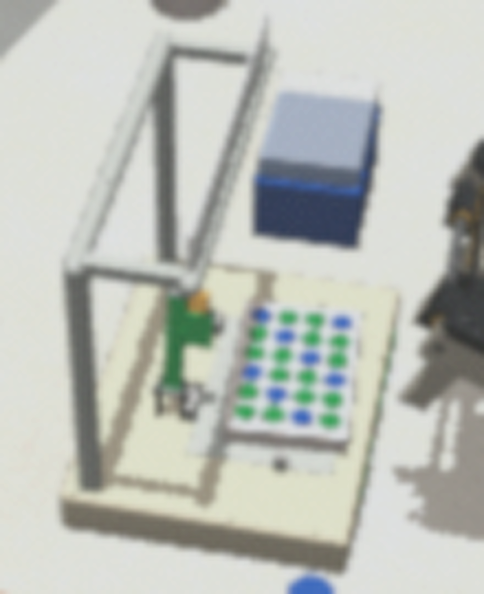

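View pics/top1.png

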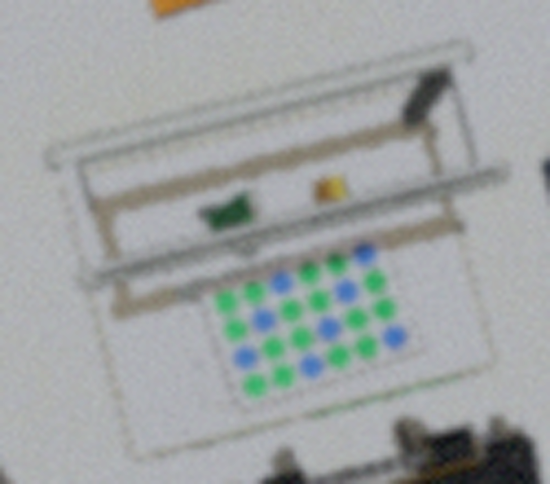

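Call:
play_rows:
  commands:
    - {"translation":[0,0.0025,0.0054],"angular":[0,0,0],"claw":0.07}
    - {"translation":[0,0.005,0.0109],"angular":[0,0,0],"claw":0.07}
    - {"translation":[0,0.007,0.0154],"angular":[0,0,0],"claw":0.07}
    - {"translation":[0,0.009,0.02],"angular":[0,0,0],"claw":0.07}
    - {"translation":[0,0.011,0.0245],"angular":[0,0,0],"claw":0.07}
    - {"translation":[0,0.0126,0.0272],"angular":[0,0,0],"claw":0.07}
    - {"translation":[0,0.0139,0.03],"angular":[0,0,0],"claw":0.07}
    - {"translation":[0,0.0147,0.0317],"angular":[0,0,0],"claw":0.07}

```text
t: 3.2
tool_pos: [0.502, -0.0502, 0.0446]
eef_rot: [0.664, -0.423, 0.331, -0.52]
contact_force: [-0.0, -0.5, 0.6]
finger_gap: 0.756
```

```bash
cat >> look.py <<'E'
def rect(tag):
    for n in("top","side"):
        c=pickle.load(open(f"{n}{tag}.pkl","rb")); Q=(world(c)-O)@N
        h=cv2.cvtColor(c["pixels"],cv2.COLOR_RGB2HSV)
        m=(Q[...,2]>.043)&(Q[...,2]<.060)&(abs(Q[...,1])<.1)&(Q[...,0]>-.07)&(Q[...,0]<.044)
        k,l,s,ce=cv2.connectedComponentsWithStats(m.astype(np.uint8)); i=np.argmax(s[1:,4])+1
        r=cv2.minAreaRect((Q[l==i][:,:2]*1000).astype(np.float32)); print(n,np.round(r[0],1),np.round(r[1],1),round(r[2],2))
        wl=(h[...,1]>90)&(h[...,0]>45)&(h[...,0]<135)&(l==i)
        print("  wells centroid", (Q[wl].mean(0)*1000).round(1), wl.sum())
rect(sys.argv[1])
E
python3 - <<'E'
import sys
src=open('look.py').read().replace("show(); plate(sys.argv[1])","").replace("rect(sys.argv[1])","rect('1')")
exec(src)
E
python3 look.py 2
```

```text
top [-15.3 -13.5] [ 85.3 127.9] 4.52
  wells centroid [-16.  -13.1  51.9] 370
side [-13.8 -10.1] [ 85.6 133.7] 4.53
  wells centroid [-15.5  -8.6  50.4] 150
t 3.2 nest mm [-50.25 -12.04  44.61] F nest [-0.11 -0.44  0.61] gap 0.756
tool x in nest [ 0.    -1.     0.001] tool y [ 0.422 -0.001 -0.907] j [-0.41 -0.45  2.35  0.33  0.92  0.76]
top [-14.7 -14.3] [ 86.4 129.4] 4.5
  wells centroid [-16.2 -13.3  51.6] 370
side [-13.9  -9.7] [ 85.9 135.2] 4.25
  wells centroid [-15.3  -9.5  50.1] 153
```

View pics/side2.png

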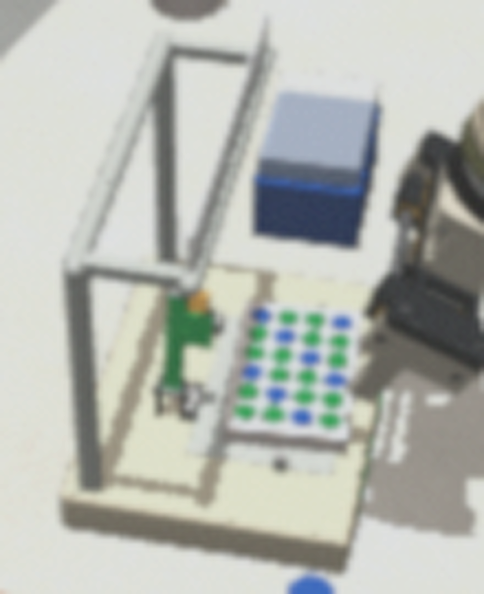

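Run:
```python
from h import *
s,x,R=cur()
for n in("side","top"):
    c=pickle.load(open(n+"2.pkl","rb")); x0,y0=(270,130) if n=="side" else (285,135)
    im=cv2.imread(f"pics/{n}2.png")
    for d in(0,.035,-.035,.052,-.052):
        for b in (0,-.05):
            p=proj(c,x+R@[d,b,0])[0]; q=(p-[x0,y0]+.5)*4.4; print(n,d,b,q.round())
            cv2.circle(im,tuple(int(v) for v in q),3,(0,0,255),-1)
    cv2.imwrite(f"pics/{n}2m.png",im)
```

```text
side 0 0 [346. 379.]
side 0 -0.05 [380. 337.]
side 0.035 0 [354. 345.]
side 0.035 -0.05 [387. 302.]
side -0.035 0 [338. 415.]
side -0.035 -0.05 [372. 373.]
side 0.052 0 [357. 329.]
side 0.052 -0.05 [391. 286.]
side -0.052 0 [334. 433.]
side -0.052 -0.05 [368. 391.]
top 0 0 [322. 373.]
top 0 -0.05 [336. 402.]
top 0.035 0 [373. 359.]
top 0.035 -0.05 [389. 388.]
top -0.035 0 [270. 386.]
top -0.035 -0.05 [282. 416.]
top 0.052 0 [398. 353.]
top 0.052 -0.05 [415. 381.]
top -0.052 0 [245. 393.]
top -0.052 -0.05 [256. 423.]
```

View pics/side2m.png

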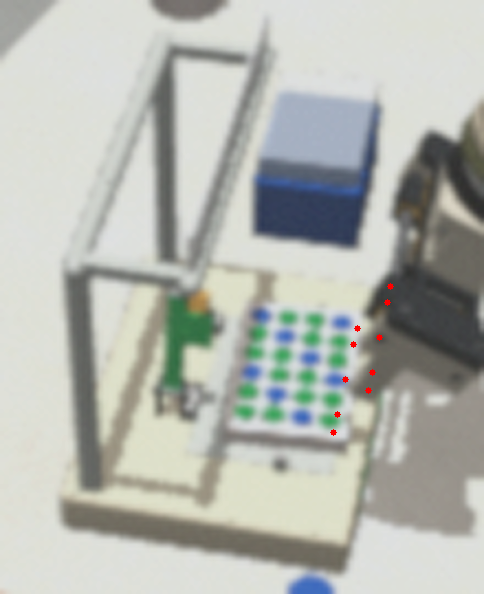

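View pics/top2m.png

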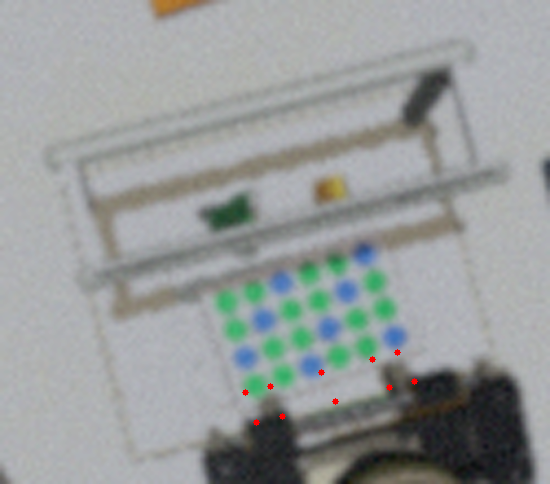

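Run:
```python
from h import *
s,x,R=cur()
for n in("side","top"):
    c=pickle.load(open(n+"2.pkl","rb")); W=world(c); T=((W-x)@R)*1000
    m=(abs(T[...,0])<75)&(T[...,1]>-70)&(T[...,1]<20)&(abs(T[...,2])<40)
    Q=(W-O)@N*1000; m&=(Q[...,2]>54)&(Q[...,0]<-20)
    t=T[m]; q=Q[m]; o=np.argsort(-t[:,1]); print(n,m.sum())
    for i in o[:300:10]: print(t[i].round(), q[i].round())
    x0,y0=(300,150) if n=="side" else (315,195)
    cv2.imwrite(f"pics/{n}2z.png",cv2.convertScaleAbs(cv2.resize(c["pixels"][y0:y0+80,x0:x0+100,::-1],None,fx=7,fy=7,interpolation=cv2.INTER_CUBIC),alpha=1.4))
```

```text
side 70
[11. -8.  6.] [-48. -23.  54.]
[-51. -39.   8.] [-59.  39.  83.]
[-51. -45.   1.] [-68.  39.  86.]
[-38. -48.   9.] [-63.  26.  92.]
[-52. -55.   3.] [-70.  40.  96.]
[-53. -61.  10.] [-67.  41. 104.]
[-53. -64.   5.] [-73.  41. 105.]
top 132
[-30.   3.  30.] [-21.  18.  54.]
[58.  1. 26.] [-26. -70.  54.]
[63. -0. 25.] [-28. -75.  55.]
[-17.  -2.  26.] [-28.   5.  57.]
[33. -5. 16.] [-38. -45.  55.]
[-13.  -7.   7.] [-47.   1.  54.]
[-41.  -9.   3.] [-51.  29.  55.]
[ 14. -11.   1.] [-54. -26.  55.]
[ 41. -35.  10.] [-56. -53.  80.]
[-42. -39.  10.] [-58.  30.  84.]
[-43. -47.  10.] [-61.  31.  92.]
[ 51. -53.   8.] [-65. -63.  97.]
[-37. -60.   8.] [-68.  25. 102.]
[ 45. -66.   9.] [-70. -57. 108.]
```

View pics/side2z.png

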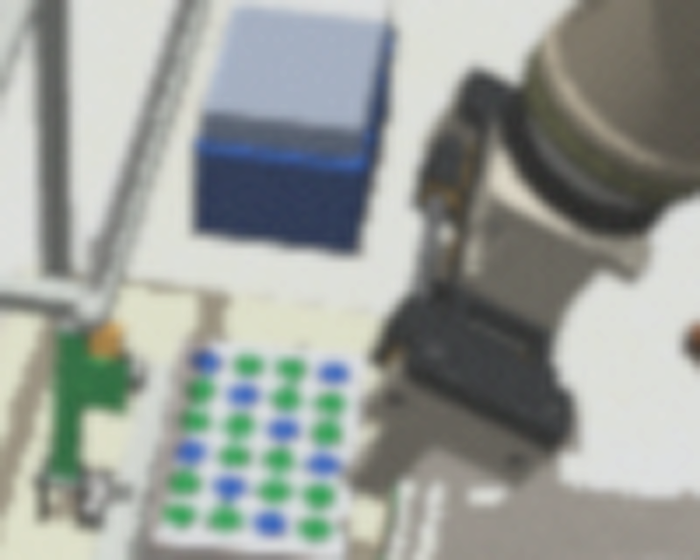

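View pics/top2z.png

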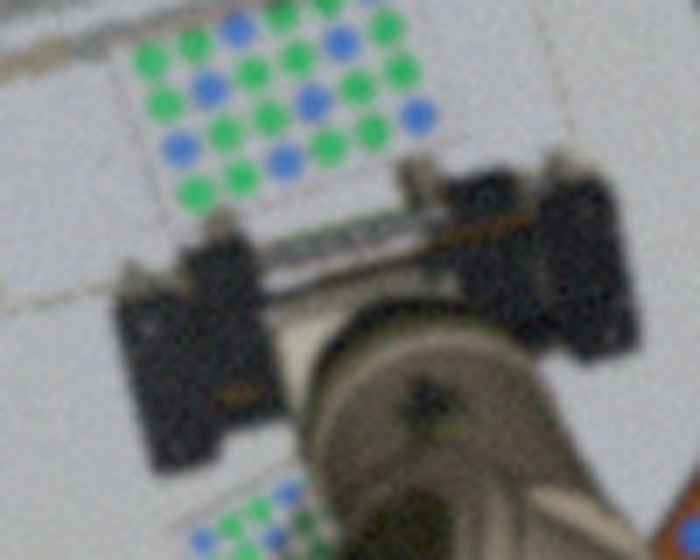

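Run:
```python
from h import *
s,x,R=cur()
c=pickle.load(open("side2.pkl","rb")); W=world(c); T=((W-x)@R)*1000; Q=(W-O)@N*1000
np.set_printoptions(linewidth=200)
for v in range(204,226,2):
    print(v,[tuple(Q[v,u].round().astype(int)) if np.isfinite(Q[v,u,0]) else None for u in range(346,362,2)])
    print('   T',[tuple(T[v,u].round().astype(int)) if np.isfinite(Q[v,u,0]) else None for u in range(346,362,2)])
```

```text
204 [(np.int64(-36), np.int64(-56), np.int64(50)), (np.int64(-42), np.int64(-58), np.int64(49)), (np.int64(-49), np.int64(-59), np.int64(50)), (np.int64(-53), np.int64(-77), np.int64(34)), (np.int64(-73), np.int64(72), np.int64(178)), (np.int64(-79), np.int64(79), np.int64(186)), (np.int64(-85), np.int64(81), np.int64(189)), (np.int64(-90), np.int64(83), np.int64(192))]
   T [(np.int64(44), np.int64(1), np.int64(15)), (np.int64(46), np.int64(-1), np.int64(9)), (np.int64(47), np.int64(-4), np.int64(4)), (np.int64(65), np.int64(8), np.int64(-7)), (np.int64(-84), np.int64(-131), np.int64(36)), (np.int64(-91), np.int64(-140), np.int64(33)), (np.int64(-93), np.int64(-145), np.int64(30)), (np.int64(-95), np.int64(-150), np.int64(26))]
206 [(np.int64(-38), np.int64(-46), np.int64(51)), (np.int64(-44), np.int64(-50), np.int64(49)), (np.int64(-50), np.int64(-47), np.int64(53)), (np.int64(-68), np.int64(72), np.int64(169)), (np.int64(-74), np.int64(74), np.int64(173)), (np.int64(-79), np.int64(74), np.int64(173)), (np.int64(-85), np.int64(83), np.int64(183)), (np.int64(-90), np.int64(81), np.i
[... 6212 characters left out ...]
27), np.int64(48)), (np.int64(-56), np.int64(28), np.int64(51)), (np.int64(-60), np.int64(9), np.int64(32)), (np.int64(-67), np.int64(11), np.int64(35)), (np.int64(-72), np.int64(8), np.int64(33)), (np.int64(-76), np.int64(-26), np.int64(-1)), (np.int64(-82), np.int64(-30), np.int64(-4)), (np.int64(-88), np.int64(-30), np.int64(-2))]
   T [(np.int64(-39), np.int64(-3), np.int64(2)), (np.int64(-40), np.int64(-8), np.int64(-3)), (np.int64(-21), np.int64(7), np.int64(-14)), (np.int64(-23), np.int64(2), np.int64(-19)), (np.int64(-20), np.int64(1), np.int64(-25)), (np.int64(14), np.int64(31), np.int64(-42)), (np.int64(18), np.int64(31), np.int64(-49)), (np.int64(18), np.int64(27), np.int64(-54))]
```

The plate didn't move. Depth shows the open fingertips end about 36 mm short of the reported TCP along the tool axis, so they passed above the plate. I'll back off and come in lower.

Call:
play_rows:
  commands:
    - {"translation":[0,-0.0032,-0.0068],"angular":[0,0,0],"claw":0.07}
    - {"translation":[0,-0.0063,-0.0136],"angular":[0,0,0],"claw":0.07}
    - {"translation":[0,0.001,-0.017],"angular":[0,0,0],"claw":0.07}
    - {"translation":[0,0.008,-0.0202],"angular":[0,0,0],"claw":0.07}
    - {"translation":[0,0.013,-0.0225],"angular":[0,0,0],"claw":0.07}
    - {"translation":[0,0.018,-0.0248],"angular":[0,0,0],"claw":0.07}
    - {"translation":[0,0.022,-0.0267],"angular":[0,0,0],"claw":0.07}
    - {"translation":[0,0.022,-0.0267],"angular":[0,0,0],"claw":0.07}

```text
t: 4.3
tool_pos: [0.4871, -0.0536, 0.0129]
eef_rot: [0.663, -0.423, 0.331, -0.52]
contact_force: [-0.1, 0.4, 0.5]
finger_gap: 0.754
```

```bash
python3 look.py 3
python3 - <<'E'
from h import *
s,x,R=cur()
for n in("side","top"):
    c=pickle.load(open(n+"3.pkl","rb")); W=world(c); T=((W-x)@R)*1000; Q=(W-O)@N*1000
    m=(abs(T[...,0])>33)&(abs(T[...,0])<62)&(T[...,1]>-60)&(T[...,1]<-15)&(abs(T[...,2])<13)&((Q[...,2]>54)|(Q[...,0]<-64)&(Q[...,2]>38))
    t=T[m]; q=Q[m]; o=np.argsort(-t[:,1])
    for i in o[:40:2]: print(n,t[i].round(), q[i].round())
E
```

```text
t 4.3 nest mm [-65.54 -11.85  12.91] F nest [0.01 0.39 0.48] gap 0.754
tool x in nest [ 0.001 -1.     0.001] tool y [ 0.422 -0.    -0.907] j [-0.44 -0.44  2.41  0.36  0.86  0.7 ]
top [-15.1 -13.7] [ 85.8 128.3] 4.39
  wells centroid [-15.9 -12.8  51.5] 373
side [-13.8 -10.5] [ 85.5 134.2] 4.51
  wells centroid [-15.1  -8.9  50.4] 149
side [-56. -23.  10.] [-65.  44.  38.]
side [ 35. -31.   6.] [-73. -47.  44.]
side [-42. -33.   8.] [-72.  30.  47.]
side [ 42. -36.  10.] [-71. -54.  51.]
side [-51. -38.   9.] [-73.  39.  52.]
side [ 46. -38.   8.] [-74. -58.  52.]
side [-43. -40.   8.] [-75.  31.  53.]
side [-49. -42.   8.] [-75.  37.  55.]
side [-52. -43.  -2.] [-85.  40.  52.]
side [-50. -43.   2.] [-82.  38.  54.]
side [ 35. -44.  10.] [-75. -47.  58.]
side [ 49. -45.   9.] [-76. -61.  58.]
side [-51. -46.  -0.] [-85.  39.  55.]
side [-49. -48.   8.] [-78.  37.  61.]
side [-50. -48.   2.] [-84.  38.  58.]
side [-54. -49.  -5.] [-91.  42.  56.]
side [-53. -51.  -4.] [-91.  40.  58.]
side [-51. -52.   7.] [-81.  39.  63.]
side [-52. -52.  -0.] [-87.  40.  61.]
side [-51. -53.   4.] [-84.  39.  64.]
top [ 39. -25.   8.] [-69. -51.  39.]
top [-34. -25.   6.] [-71.  22.  39.]
top [-41. -33.   8.] [-72.  29.  47.]
top [-38. -33.   7.] [-73.  26.  47.]
top [ 36. -35.   6.] [-74. -48.  47.]
top [ 40. -35.   9.] [-72. -52.  49.]
top [ 45. -37.   8.] [-74. -57.  50.]
top [ 48. -39.   8.] [-74. -60.  52.]
top [ 37. -40.  -1.] [-83. -49.  50.]
top [ 47. -41.   6.] [-77. -59.  53.]
top [-48. -42.   8.] [-76.  36.  54.]
top [ 37. -43.   6.] [-78. -50.  55.]
top [-36. -44.   9.] [-76.  24.  57.]
top [ 36. -47.   5.] [-81. -48.  58.]
top [ 40. -49.   8.] [-78. -52.  61.]
top [ 45. -49.   7.] [-80. -57.  61.]
top [-40. -50.   9.] [-78.  28.  63.]
top [-47. -52.   9.] [-79.  34.  64.]
top [ 38. -53.   7.] [-81. -50.  65.]
top [ 36. -54.  -5.] [-92. -48.  61.]
```

View pics/side3.png

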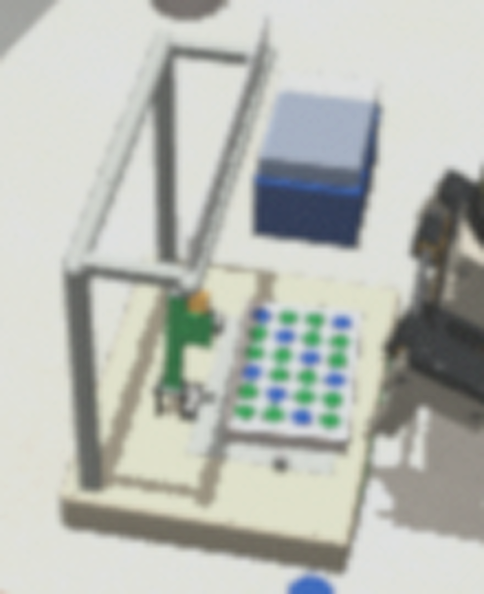

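Call:
play_rows:
  commands:
    - {"translation":[0,0.0024,0.0041],"angular":[0,0,0],"claw":0.07}
    - {"translation":[0,0.0043,0.0077],"angular":[0,0,0],"claw":0.07}
    - {"translation":[0,0.006,0.0113],"angular":[0,0,0],"claw":0.07}
    - {"translation":[0,0.0077,0.0145],"angular":[0,0,0],"claw":0.07}
    - {"translation":[0,0.0092,0.0176],"angular":[0,0,0],"claw":0.07}
    - {"translation":[0,0.0105,0.0204],"angular":[0,0,0],"claw":0.07}
    - {"translation":[0,0.0119,0.0232],"angular":[0,0,0],"claw":0.07}
    - {"translation":[0,0.0119,0.0232],"angular":[0,0,0],"claw":0.07}

```text
t: 5.4
tool_pos: [0.5129, -0.0476, 0.0125]
eef_rot: [0.664, -0.423, 0.331, -0.52]
contact_force: [-0.8, 0.1, 0.2]
finger_gap: 0.752
```

```bash
python3 look.py 4
```

```text
t 5.4 nest mm [-39.01 -12.1   12.52] F nest [-0.71  0.26  0.17] gap 0.752
tool x in nest [ 0.001 -1.     0.001] tool y [ 0.422 -0.001 -0.906] j [-0.39 -0.35  2.34  0.35  0.82  0.74]
top [ -6.3 -16.5] [128.1  93.9] 89.96
  wells centroid [ -3.9 -16.4  51.4] 349
side [-11.6 -13. ] [109.  134.6] 0.75
  wells centroid [ -3.8 -11.6  50. ] 138
```

View pics/side4.png

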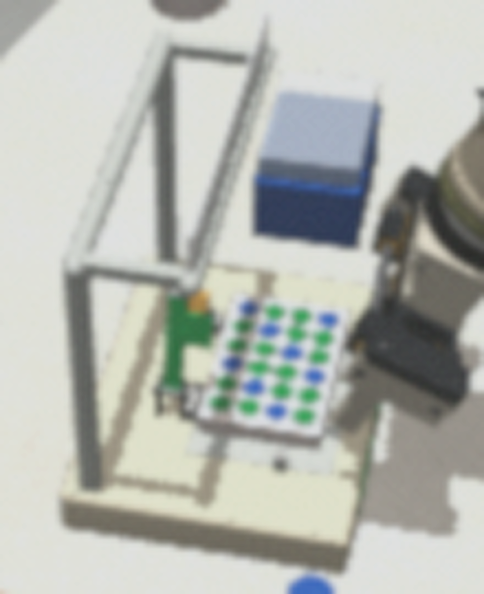

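View pics/top4.png

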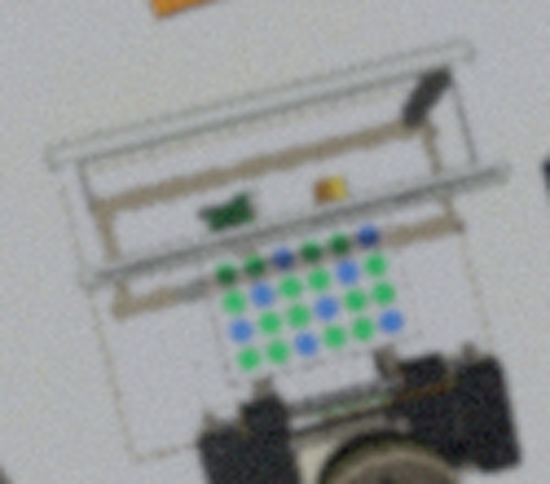

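Call:
play_rows:
  commands:
    - {"translation":[0,0.0005,0.0011],"angular":[0,0,0],"claw":0.07}
    - {"translation":[0,0.001,0.0022],"angular":[0,0,0],"claw":0.07}
    - {"translation":[0,0.0015,0.0032],"angular":[0,0,0],"claw":0.07}
    - {"translation":[0,0.0015,0.0032],"angular":[0,0,0],"claw":0.07}
    - {"translation":[0,-0.003,-0.0065],"angular":[0,0,0],"claw":0.07}
    - {"translation":[0,-0.009,-0.015],"angular":[0,0,0],"claw":0.02}
    - {"translation":[0,-0.04,-0.01],"angular":[0,0,0],"claw":0}
    - {"translation":[0,-0.065,0.0],"angular":[0,0,0],"claw":0}

```text
t: 6.5
tool_pos: [0.4848, -0.0542, 0.0716]
eef_rot: [0.663, -0.423, 0.332, -0.52]
contact_force: [1.4, -1.1, 0.6]
finger_gap: 0.483
```

```bash
python3 look.py 5
python3 - <<'E'
from h import *
s,x,R=cur()
c=pickle.load(open("side5.pkl","rb"))
cv2.imwrite("pics/side5z.png",cv2.convertScaleAbs(cv2.resize(c["pixels"][130:260,290:420,::-1],None,fx=4.5,fy=4.5,interpolation=cv2.INTER_CUBIC),alpha=1.4))
for n in("side","top"):
    c=pickle.load(open(n+"5.pkl","rb")); W=world(c); T=((W-x)@R)*1000; Q=(W-O)@N*1000
    m=(abs(T[...,0])<25)&(T[...,1]>-60)&(T[...,1]<10)&(abs(T[...,2])<13)&(Q[...,2]>56)
    t=T[m]; o=np.argsort(-t[:,1])
    for i in o[:20:2]: print(n,t[i].round())
E
```

```text
t 6.5 nest mm [-67.9  -11.87  71.61] F nest [ 1.08 -1.36  0.64] gap 0.483
tool x in nest [-0.    -1.     0.001] tool y [ 0.422 -0.001 -0.907] j [-0.45 -0.56  2.37  0.32  1.01  0.76]
top [ -0.2 -16.6] [128.2  81.4] 89.93
  wells centroid [  0.7 -16.5  51.8] 353
side [  2.2 -12.6] [132.8  83.6] 89.78
  wells centroid [  2.4 -12.7  50.1] 153
side [ 24. -28.   8.]
side [ 25. -31.   9.]
side [ 19. -35.   4.]
side [ 23. -37.   9.]
side [ 19. -39.   6.]
side [ 21. -43.   5.]
side [-24. -46.  10.]
side [ 18. -49.   8.]
side [ 21. -52.   7.]
side [-23. -56.   9.]
top [ 22. -28.  -1.]
top [ 22. -34.   5.]
top [ 24. -37.   5.]
top [-24. -39.   5.]
top [ 22. -43.  -1.]
top [ 22. -49.  -7.]
top [-24. -52.   4.]
top [ 22. -57.  -1.]
```

View pics/side5z.png

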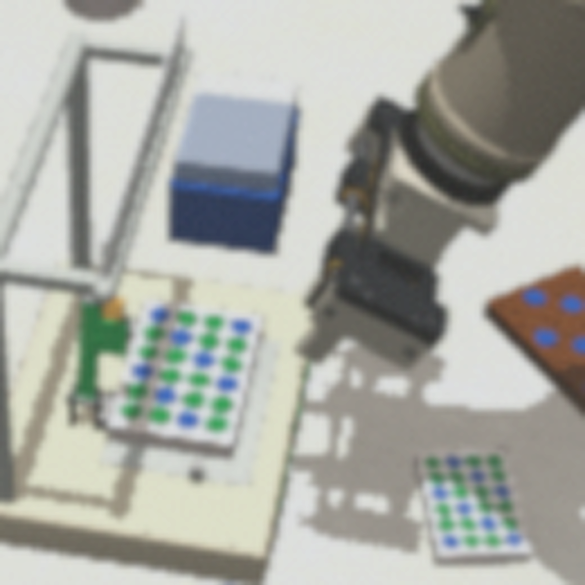

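Call:
play_rows:
  commands:
    - {"translation":[0.01,-0.01,0.006],"angular":[0,0,0],"claw":0}
    - {"translation":[0.03,-0.018,0.014],"angular":[0,0,0],"claw":0}
    - {"translation":[0.05,-0.012,0.03],"angular":[0,0,0],"claw":0}
    - {"translation":[0.07,-0.006,0.045],"angular":[0,0,0],"claw":0}
    - {"translation":[0.085,0.0,0.06],"angular":[0,0,0],"claw":0}
    - {"translation":[0.09,0.0015,0.074],"angular":[0,0,0],"claw":0}
    - {"translation":[0.09,0.0015,0.074],"angular":[0,0,0],"claw":0}
    - {"translation":[0.09,0.0015,0.074],"angular":[0,0,0],"claw":0}

```text
t: 7.6
tool_pos: [0.5724, -0.1251, 0.1003]
eef_rot: [0.663, -0.424, 0.332, -0.52]
contact_force: [0.3, 0.3, -0.4]
finger_gap: 0.008
```

```bash
python3 look.py 6
python3 - <<'E'
from h import *
s,x,R=cur()
c=pickle.load(open("side6.pkl","rb"))
cv2.imwrite("pics/side6z.png",cv2.convertScaleAbs(cv2.resize(c["pixels"][110:240,280:410,::-1],None,fx=4.5,fy=4.5,interpolation=cv2.INTER_CUBIC),alpha=1.4))
for n in("side","top"):
    c=pickle.load(open(n+"6.pkl","rb")); W=world(c); T=((W-x)@R)*1000; Q=(W-O)@N*1000
    m=(abs(T[...,0])<25)&(T[...,1]>-60)&(T[...,1]<15)&(abs(T[...,2])<13)&(Q[...,2]>56)
    t=T[m]; o=np.argsort(-t[:,1])
    for i in o[:40:3]: print(n,t[i].round())
    m=(abs(T[...,0])<120)&(T[...,1]>-160)&(T[...,1]<-60)&(abs(T[...,2])<60)&(Q[...,2]>90)
    t=T[m]
    for b in range(-160,-60,10):
        q=t[(t[:,1]>=b)&(t[:,1]<b+10)]
        if len(q)>3: print(n,"body y",b,"x",q[:,0].min().round(),q[:,0].max().round(),"z",q[:,2].min().round(),q[:,2].max().round(),len(q))
E
```

```text
t 7.6 nest mm [   0.24 -101.6   100.27] F nest [ 0.39  0.21 -0.38] gap 0.008
tool x in nest [ 0.001 -1.     0.   ] tool y [ 0.421  0.    -0.907] j [-0.51 -0.22  2.06  0.35  1.    0.68]
top [  0.  -16.6] [ 81.7 128.1] 0.12
  wells centroid [  3.9 -12.2  51.7] 319
side [  2.  -12.9] [ 83.7 131.6] 0.17
  wells centroid [  2.4 -13.4  50.3] 151
side [ -8. -30.   9.]
side [  2. -35.  10.]
side [ -9. -37.   8.]
side [-14. -39.  -9.]
side [-18. -41.   9.]
side [-18. -44.   3.]
side [-17. -45.   8.]
side [-17. -48.   9.]
side [-15. -49.  -0.]
side [-18. -51.   7.]
side [-18. -53.   4.]
side [-20. -58.  -0.]
side body y -160 x -99.0 94.0 z -35.0 36.0 319
side body y -150 x -97.0 90.0 z -35.0 36.0 112
side body y -140 x -96.0 90.0 z -36.0 36.0 159
side body y -130 x -91.0 78.0 z -35.0 36.0 118
side body y -120 x -90.0 80.0 z -36.0 36.0 61
top [  4. -29.   7.]
top [  8. -34.   8.]
top [  5. -37.   7.]
top [ -1. -38.   9.]
top [ -2. -41.   7.]
top [ -7. -42.   9.]
top [-14. -43.   5.]
top [  8. -46.   9.]
top [ -9. -49.   9.]
top [ 12. -52.  10.]
top [-13. -54.   9.]
top body y -160 x -93.0 96.0 z -38.0 37.0 855
top body y -150 x -93.0 91.0 z -18.0 37.0 100
top body y -140 x -85.0 86.0 z -23.0 36.0 240
top body y -130 x -84.0 87.0 z -25.0 36.0 82
top body y -120 x -85.0 87.0 z 11.0 35.0 15
```

View pics/side6z.png

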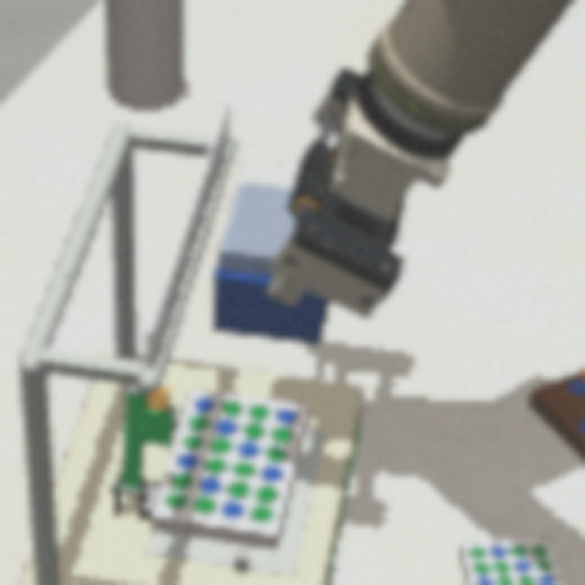

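View pics/top6.png

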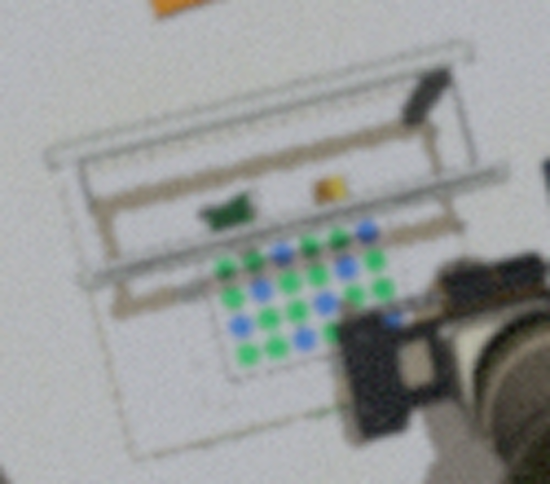

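Call:
play_rows:
  commands:
    - {"translation":[0,0.014,-0.0065],"angular":[0,0,0],"claw":0}
    - {"translation":[0,0.032,-0.015],"angular":[0,0,0],"claw":0}
    - {"translation":[0,0.05,-0.0232],"angular":[0,0,0],"claw":0}
    - {"translation":[0,0.064,-0.0298],"angular":[0,0,0],"claw":0}
    - {"translation":[0,0.072,-0.0335],"angular":[0,0,0],"claw":0}
    - {"translation":[0,0.077,-0.0358],"angular":[0,0,0],"claw":0}
    - {"translation":[0,0.08,-0.0371],"angular":[0,0,0],"claw":0}
    - {"translation":[0,0.08,-0.0371],"angular":[0,0,0],"claw":0}

```text
t: 8.7
tool_pos: [0.5737, -0.1254, 0.0134]
eef_rot: [0.664, -0.423, 0.331, -0.521]
contact_force: [1.0, -0.2, -0.3]
finger_gap: 0.005
```

```bash
python3 look.py 7
```

```text
t 8.7 nest mm [   1.41 -102.23   13.44] F nest [ 0.92 -0.42 -0.25] gap 0.005
tool x in nest [ 0.001 -1.     0.002] tool y [ 0.423 -0.001 -0.906] j [-0.5  -0.08  2.12  0.4   0.82  0.59]
top [ -0.  -16.6] [ 81.7 128. ] 0.01
  wells centroid [  5.1 -12.   51.7] 309
side [  2.3 -20.6] [ 83.8 147.6] 0.14
  wells centroid [  3.  -12.5  50.2] 141
```

View pics/side7.png

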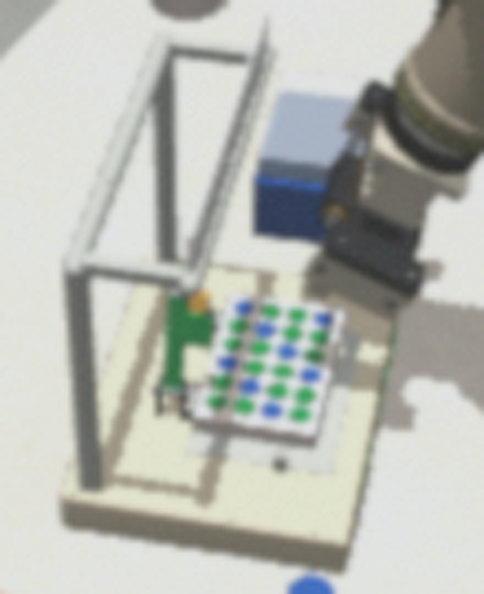

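Call:
play_rows:
  commands:
    - {"translation":[0,0.001,-0.0005],"angular":[0,0,0],"claw":0}
    - {"translation":[-0.002,0.002,-0.001],"angular":[0,0,0],"claw":0}
    - {"translation":[-0.005,0.002,-0.001],"angular":[0,0,0],"claw":0}
    - {"translation":[-0.008,0.002,-0.001],"angular":[0,0,0],"claw":0}
    - {"translation":[-0.011,0.002,-0.001],"angular":[0,0,0],"claw":0}
    - {"translation":[-0.013,0.002,-0.001],"angular":[0,0,0],"claw":0}
    - {"translation":[-0.015,0.002,-0.001],"angular":[0,0,0],"claw":0}
    - {"translation":[-0.016,0.002,-0.001],"angular":[0,0,0],"claw":0}

```text
t: 9.8
tool_pos: [0.5699, -0.11, 0.0114]
eef_rot: [0.664, -0.423, 0.331, -0.521]
contact_force: [1.0, -4.4, 4.8]
finger_gap: 0.002
```

```bash
python3 look.py 8
```

```text
t 9.8 nest mm [  1.47 -86.38  11.38] F nest [-0.07 -4.49  4.8 ] gap 0.002
tool x in nest [ 0.    -1.     0.002] tool y [ 0.423 -0.002 -0.906] j [-0.48 -0.11  2.15  0.39  0.8   0.62]
top [ -0.1 -22.1] [ 81.5 154.9] 0.07
  wells centroid [ 5.2 -5.3 51.4] 303
side [ 2.1 -3.3] [157.7  83.5] 89.99
  wells centroid [ 3.4 -4.4 50.3] 146
```

View pics/side8.png

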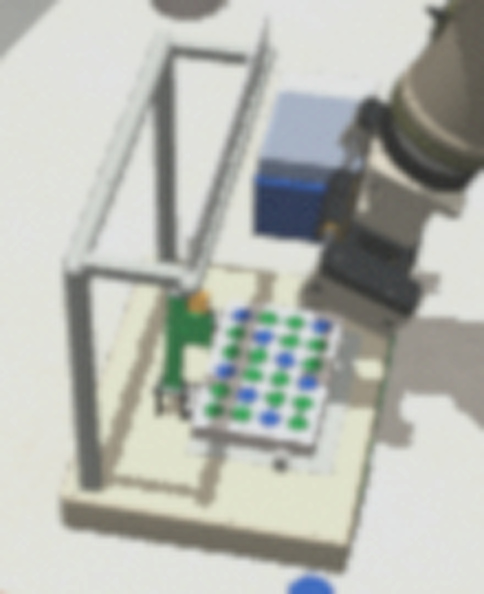

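View pics/top8.png

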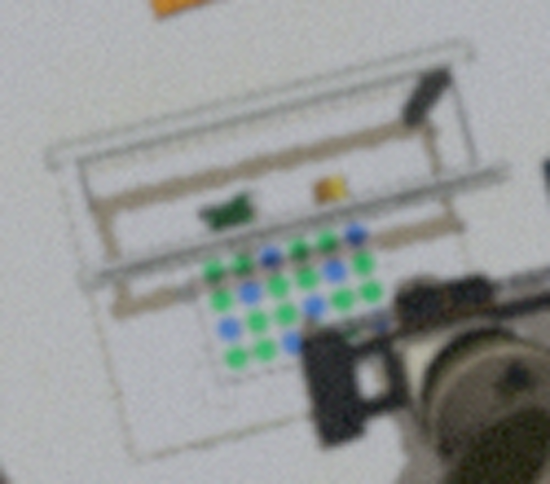

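Run:
```python
from h import *
c=pickle.load(open("side8.pkl","rb"))
im=cv2.resize(c["pixels"][205:255,300:370,::-1],None,fx=10,fy=10,interpolation=cv2.INTER_CUBIC); im=cv2.convertScaleAbs(im,alpha=1.4)
def mark(p,col):
    q=(proj(c,w(np.array(p)/1000))[0]-[300,205]+.5)*10; print(p,q.round()); cv2.circle(im,tuple(int(v) for v in q),4,col,-1)
mark([-20,64,35],(0,0,255));mark([-20,64,48],(0,0,255));mark([-20,69,48],(255,0,0))
mark([-20,59,51],(0,255,255));mark([-20,59,35],(0,255,255));mark([-40.5,59,51],(0,255,255));mark([45,59,51],(0,255,255));mark([-75,125,35],(255,0,255))
cv2.imwrite("pics/pin8.png",im)
```

```text
[-20, 64, 35] [342. 298.]
[-20, 64, 48] [343. 269.]
[-20, 69, 48] [340. 281.]
[-20, 59, 51] [347. 249.]
[-20, 59, 35] [345. 286.]
[-40.5, 59, 51] [415. 260.]
[45, 59, 51] [132. 215.]
[-75, 125, 35] [493. 485.]
```

View pics/pin8.png

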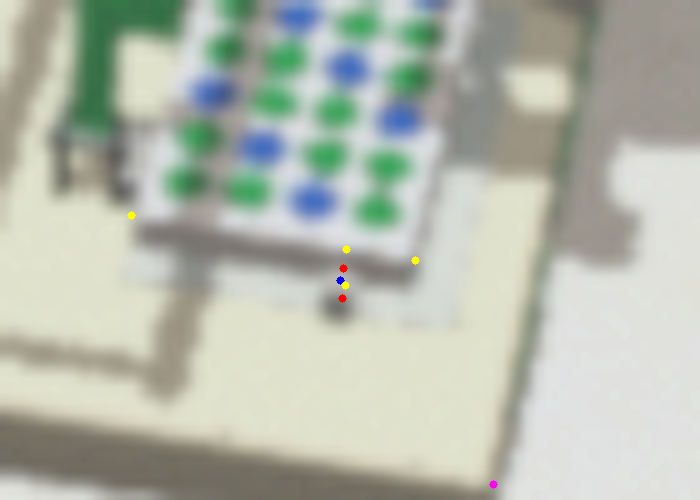

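Call:
play_rows:
  commands:
    - {"translation":[0,-0.0007,0.0003],"angular":[0,0,0],"claw":0}
    - {"translation":[0,-0.0014,0.0006],"angular":[0,0,0],"claw":0}
    - {"translation":[0,-0.0014,0.0006],"angular":[0,0,0],"claw":0}
    - {"translation":[-0.0005,-0.0014,0.0006],"angular":[0,0,0],"claw":0}
    - {"translation":[-0.001,-0.0014,0.0006],"angular":[0,0,0],"claw":0}
    - {"translation":[-0.0015,-0.0014,0.0006],"angular":[0,0,0],"claw":0}
    - {"translation":[-0.002,-0.0014,0.0006],"angular":[0,0,0],"claw":0}
    - {"translation":[-0.002,-0.0014,0.0006],"angular":[0,0,0],"claw":0}

```text
t: 10.9
tool_pos: [0.569, -0.1078, 0.0124]
eef_rot: [0.664, -0.423, 0.331, -0.52]
contact_force: [0.6, 0.6, -0.0]
finger_gap: 0.004
```

```bash
python3 look.py 9;  python3 - <<'E'
from h import *
c=pickle.load(open("side9.pkl","rb"))
im=cv2.resize(c["pixels"][205:255,300:370,::-1],None,fx=10,fy=10,interpolation=cv2.INTER_CUBIC); im=cv2.convertScaleAbs(im,alpha=1.4)
cv2.imwrite("pics/pin9.png",im)
E
```

```text
t 10.9 nest mm [  1.1  -83.98  12.44] F nest [ 0.76  0.47 -0.  ] gap 0.004
tool x in nest [ 0.001 -1.     0.001] tool y [ 0.422 -0.001 -0.906] j [-0.47 -0.11  2.15  0.39  0.81  0.62]
top [ -0.1 -20.3] [ 81.3 156.1] 0.27
  wells centroid [ 5.2 -2.3 51.7] 301
side [ 1.9 -1.7] [154.1  84.2] 89.98
  wells centroid [ 2.3 -0.6 50.4] 140
```

View pics/pin9.png

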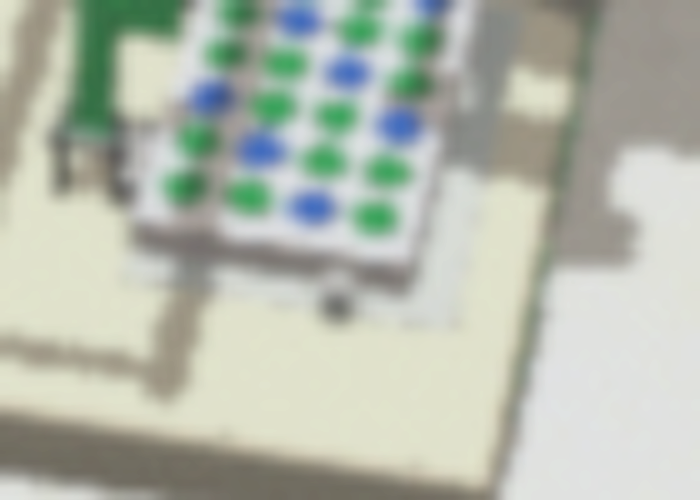

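Call:
play_rows:
  commands:
    - {"translation":[-0.0003,0,0],"angular":[0,0,0],"claw":0}
    - {"translation":[-0.0006,0,0],"angular":[0,0,0],"claw":0}
    - {"translation":[-0.0009,0,0],"angular":[0,0,0],"claw":0}
    - {"translation":[-0.0012,0,0],"angular":[0,0,0],"claw":0}
    - {"translation":[-0.0015,0,0],"angular":[0,0,0],"claw":0}
    - {"translation":[-0.0018,0,0],"angular":[0,0,0],"claw":0}
    - {"translation":[-0.002,0,0],"angular":[0,0,0],"claw":0}
    - {"translation":[-0.002,0,0],"angular":[0,0,0],"claw":0}

```text
t: 12.0
tool_pos: [0.5686, -0.1059, 0.0125]
eef_rot: [0.664, -0.423, 0.331, -0.52]
contact_force: [-0.3, -0.5, -0.5]
finger_gap: 0.001
```

```bash
python3 -c "from h import *; show()"
```

```text
t 12.0 nest mm [  1.14 -82.08  12.5 ] F nest [-0.38 -0.38 -0.54] gap 0.001
tool x in nest [ 0.    -1.     0.001] tool y [ 0.422 -0.001 -0.906] j [-0.47 -0.12  2.15  0.39  0.81  0.63]
```

Call:
play_rows:
  commands:
    - {"translation":[-0.0002,0,0],"angular":[0,0,0],"claw":0}
    - {"translation":[-0.0004,0,0],"angular":[0,0,0],"claw":0}
    - {"translation":[-0.0006,0,0],"angular":[0,0,0],"claw":0}
    - {"translation":[-0.0008,0,0],"angular":[0,0,0],"claw":0}
    - {"translation":[-0.001,0,0],"angular":[0,0,0],"claw":0}
    - {"translation":[-0.0011,0,0],"angular":[0,0,0],"claw":0}
    - {"translation":[-0.0012,0,0],"angular":[0,0,0],"claw":0}
    - {"translation":[-0.0012,0,0],"angular":[0,0,0],"claw":0}

```text
t: 13.0
tool_pos: [0.5683, -0.1048, 0.0125]
eef_rot: [0.664, -0.423, 0.331, -0.52]
contact_force: [0.1, -0.6, 0.6]
finger_gap: 0.004
```

```bash
python3 look.py 10;  python3 - <<'E'
from h import *
c=pickle.load(open("side10.pkl","rb"))
im=cv2.resize(c["pixels"][205:255,300:370,::-1],None,fx=10,fy=10,interpolation=cv2.INTER_CUBIC); im=cv2.convertScaleAbs(im,alpha=1.4)
cv2.imwrite("pics/pin10.png",im)
E
```

```text
t 13.0 nest mm [  1.11 -80.89  12.46] F nest [-0.   -0.63  0.6 ] gap 0.004
tool x in nest [ 0.    -1.     0.001] tool y [ 0.422 -0.001 -0.906] j [-0.47 -0.12  2.15  0.39  0.81  0.63]
top [  0.2 -12.1] [ 81.3 167.3] 0.51
  wells centroid [ 6.3 -0.1 51.8] 305
side [ 1.7 -2.9] [155.7  84. ] 89.77
  wells centroid [ 1.3  2.5 50. ] 148
```

View pics/pin10.png

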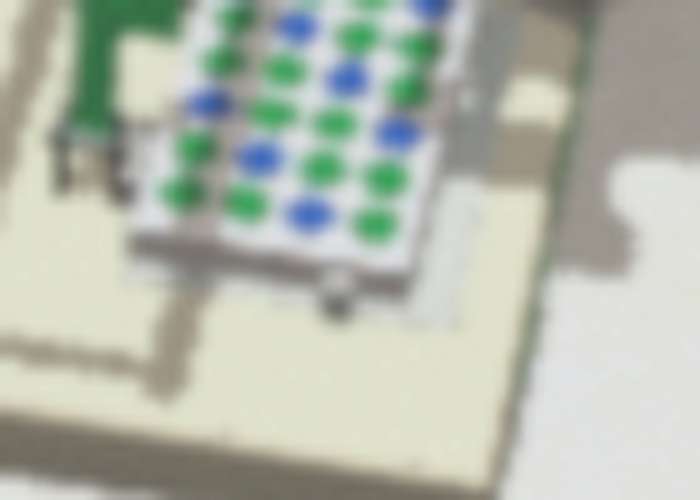

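Call:
play_rows:
  commands:
    - {"translation":[-0.0002,0,0],"angular":[0,0,0],"claw":0}
    - {"translation":[-0.0004,0,0],"angular":[0,0,0],"claw":0}
    - {"translation":[-0.0006,0,0],"angular":[0,0,0],"claw":0}
    - {"translation":[-0.0008,0,0],"angular":[0,0,0],"claw":0}
    - {"translation":[-0.001,0,0],"angular":[0,0,0],"claw":0}
    - {"translation":[-0.0011,0,0],"angular":[0,0,0],"claw":0}
    - {"translation":[-0.0012,0,0],"angular":[0,0,0],"claw":0}
    - {"translation":[-0.0012,0,0],"angular":[0,0,0],"claw":0}

```text
t: 14.1
tool_pos: [0.568, -0.1037, 0.0125]
eef_rot: [0.664, -0.423, 0.331, -0.52]
contact_force: [0.6, -0.9, 0.2]
finger_gap: -0.001
```

```bash
python3 -c "from h import *; show()"
```

```text
t 14.1 nest mm [  1.1  -79.73  12.47] F nest [ 0.41 -1.02  0.15] gap -0.001
tool x in nest [ 0.    -1.     0.001] tool y [ 0.422 -0.001 -0.906] j [-0.47 -0.12  2.16  0.39  0.8   0.63]
```

Call:
play_rows:
  commands:
    - {"translation":[-0.0002,0,0],"angular":[0,0,0],"claw":0}
    - {"translation":[-0.0004,0,0],"angular":[0,0,0],"claw":0}
    - {"translation":[-0.0006,0,0],"angular":[0,0,0],"claw":0}
    - {"translation":[-0.0008,0,0],"angular":[0,0,0],"claw":0}
    - {"translation":[-0.0009,0,0],"angular":[0,0,0],"claw":0}
    - {"translation":[-0.001,0,0],"angular":[0,0,0],"claw":0}
    - {"translation":[-0.001,0,0],"angular":[0,0,0],"claw":0}
    - {"translation":[-0.001,0,0],"angular":[0,0,0],"claw":0}

```text
t: 15.1
tool_pos: [0.5681, -0.1033, 0.0128]
eef_rot: [0.663, -0.423, 0.331, -0.521]
contact_force: [1.3, -5.0, 0.7]
finger_gap: 0.006
```

```bash
python3 look.py 11;  python3 - <<'E'
from h import *
c=pickle.load(open("side11.pkl","rb"))
im=cv2.resize(c["pixels"][205:255,300:370,::-1],None,fx=10,fy=10,interpolation=cv2.INTER_CUBIC); im=cv2.convertScaleAbs(im,alpha=1.4)
cv2.imwrite("pics/pin11.png",im)
E
```

```text
t 15.1 nest mm [  1.3  -79.45  12.82] F nest [ 0.04 -5.18  0.68] gap 0.006
tool x in nest [-0.    -1.     0.002] tool y [ 0.423 -0.002 -0.906] j [-0.46 -0.12  2.16  0.39  0.8   0.64]
top [ -0.2 -10.9] [164.5  81.4] 89.93
  wells centroid [ 5.6  2.  51.5] 300
side [1.9 1.5] [148.7  83.9] 89.81
  wells centroid [ 2.3  3.1 50.1] 148
```

View pics/pin11.png

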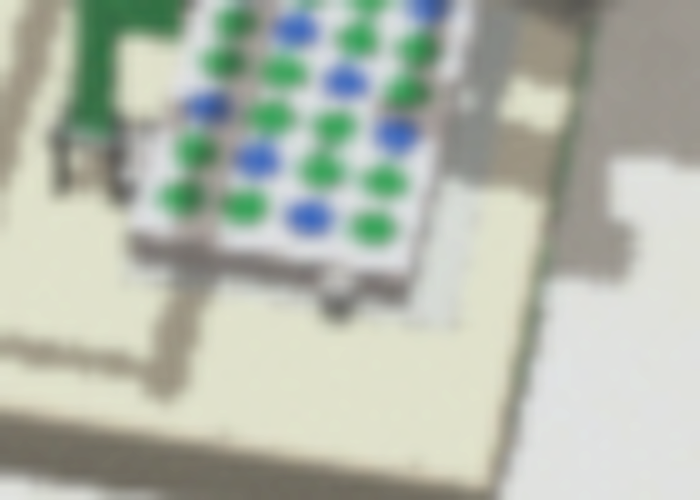

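Call:
play_rows:
  commands:
    - {"translation":[0.003,0,0],"angular":[0,0,0],"claw":0}
    - {"translation":[0.007,0,0],"angular":[0,0,0],"claw":0}
    - {"translation":[0.007,-0.027,0.0125],"angular":[0,0,0],"claw":0}
    - {"translation":[0.007,-0.056,0.026],"angular":[0,0,0],"claw":0.02}
    - {"translation":[-0.015,-0.065,0.01],"angular":[0,0,0],"claw":0.07}
    - {"translation":[-0.04,-0.072,-0.008],"angular":[0,0,0],"claw":0.07}
    - {"translation":[-0.065,-0.08,-0.025],"angular":[0,0,0],"claw":0.07}
    - {"translation":[-0.0795,-0.0845,-0.0347],"angular":[0,0,0],"claw":0.07}

```text
t: 16.2
tool_pos: [0.4823, -0.0404, 0.0737]
eef_rot: [0.664, -0.423, 0.331, -0.52]
contact_force: [0.3, -0.9, 1.2]
finger_gap: 0.494
```

```bash
python3 look.py 12
python3 - <<'E'
from h import *
a,b=rel([-.055,0,.0125],Rt(25,-1)); print(a.round(4),b.round(2))
c=pickle.load(open("side12.pkl","rb"))
im=cv2.resize(c["pixels"][190:255,300:380,::-1],None,fx=9,fy=9,interpolation=cv2.INTER_CUBIC); im=cv2.convertScaleAbs(im,alpha=1.4)
cv2.imwrite("pics/pin12.png",im)
E
```

```text
t 16.2 nest mm [-66.98   2.18  73.73] F nest [ 0.07 -0.95  1.18] gap 0.494
tool x in nest [ 0.001 -1.     0.   ] tool y [ 0.422  0.    -0.907] j [-0.41 -0.59  2.38  0.31  1.02  0.8 ]
top [-0.2  2.5] [137.6  82. ] 89.53
  wells centroid [ 0.1 -1.9 51.5] 358
side [1.7 5.8] [ 84.2 139.6] 0.14
  wells centroid [ 1.7  2.7 50.1] 145
[ 0.0021  0.0606 -0.0152] [ 0.04  0.1  -0.01]
```

View pics/pin12.png

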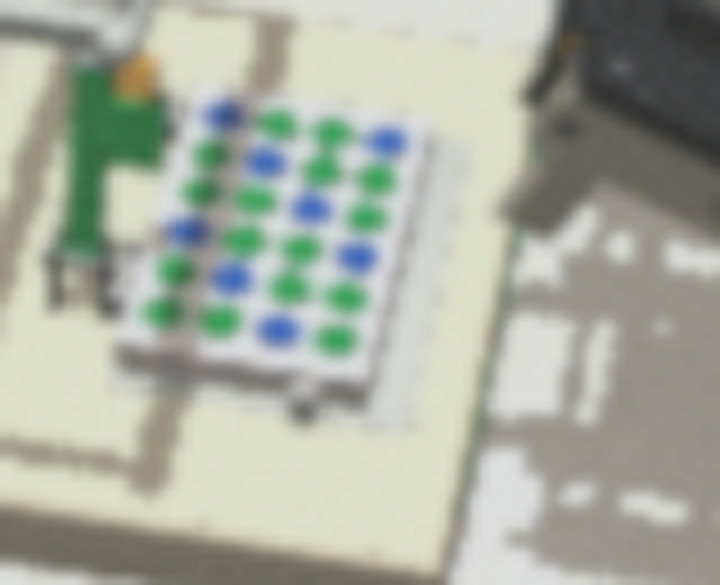

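Call:
play_rows:
  commands:
    - {"translation":[0.002,0.015,-0.004],"angular":[0,0,0],"claw":0.07}
    - {"translation":[0.002,0.033,-0.0085],"angular":[0,0,0],"claw":0.07}
    - {"translation":[0.002,0.05,-0.0127],"angular":[0,0,0],"claw":0.07}
    - {"translation":[0.002,0.058,-0.0147],"angular":[0,0,0],"claw":0.07}
    - {"translation":[0.002,0.0606,-0.0152],"angular":[0,0,0],"claw":0.07}
    - {"translation":[0.002,0.063,-0.01],"angular":[0,0,0],"claw":0.07}
    - {"translation":[0.002,0.0652,-0.0052],"angular":[0,0,0],"claw":0.07}
    - {"translation":[0.002,0.0669,-0.0016],"angular":[0,0,0],"claw":0.07}

```text
t: 17.3
tool_pos: [0.5109, -0.0371, 0.0137]
eef_rot: [0.664, -0.423, 0.331, -0.521]
contact_force: [-0.3, 0.0, -0.3]
finger_gap: 0.752
```

```bash
python3 -c "from h import *; show()"
```

```text
t 17.3 nest mm [-38.42  -1.45  13.68] F nest [-0.33  0.09 -0.29] gap 0.752
tool x in nest [ 0.001 -1.     0.002] tool y [ 0.423 -0.001 -0.906] j [-0.37 -0.37  2.36  0.34  0.82  0.77]
```

Call:
play_rows:
  commands:
    - {"translation":[0,0.0004,0.0004],"angular":[0,0,0],"claw":0.07}
    - {"translation":[0,0.0007,0.0008],"angular":[0,0,0],"claw":0.07}
    - {"translation":[0,0.0009,0.0012],"angular":[0,0,0],"claw":0.07}
    - {"translation":[0,0.0011,0.0016],"angular":[0,0,0],"claw":0.07}
    - {"translation":[0,0.0013,0.002],"angular":[0,0,0],"claw":0.07}
    - {"translation":[0,0.0015,0.0023],"angular":[0,0,0],"claw":0.07}
    - {"translation":[0,0.0017,0.0026],"angular":[0,0,0],"claw":0.07}
    - {"translation":[0,0.0017,0.0026],"angular":[0,0,0],"claw":0.07}

```text
t: 18.3
tool_pos: [0.513, -0.0363, 0.0125]
eef_rot: [0.664, -0.423, 0.331, -0.52]
contact_force: [-0.4, -0.6, 0.2]
finger_gap: 0.753
```

```bash
python3 -c "from h import *; show()"
```

```text
t 18.3 nest mm [-36.22  -1.19  12.5 ] F nest [-0.51 -0.48  0.19] gap 0.753
tool x in nest [ 0.    -1.     0.001] tool y [ 0.422 -0.001 -0.907] j [-0.36 -0.36  2.35  0.34  0.81  0.77]
```

Next, 1.4 mm more.

Call:
play_rows:
  commands:
    - {"translation":[0,0.0001,0.0002],"angular":[0,0,0],"claw":0.07}
    - {"translation":[0,0.0002,0.0004],"angular":[0,0,0],"claw":0.07}
    - {"translation":[0,0.0003,0.0006],"angular":[0,0,0],"claw":0.07}
    - {"translation":[0,0.0004,0.0008],"angular":[0,0,0],"claw":0.07}
    - {"translation":[0,0.0005,0.001],"angular":[0,0,0],"claw":0.07}
    - {"translation":[0,0.0006,0.0012],"angular":[0,0,0],"claw":0.07}
    - {"translation":[0,0.0006,0.0013],"angular":[0,0,0],"claw":0.07}
    - {"translation":[0,0.0006,0.0013],"angular":[0,0,0],"claw":0.07}

```text
t: 19.3
tool_pos: [0.514, -0.0362, 0.0123]
eef_rot: [0.663, -0.424, 0.331, -0.52]
contact_force: [-7.0, -2.9, 4.3]
finger_gap: 0.755
```

```bash
python3 -c "from h import *; show()"
```

```text
t 19.3 nest mm [-35.19  -1.3   12.34] F nest [-7.49 -1.19  4.29] gap 0.755
tool x in nest [ 0.001 -1.     0.001] tool y [ 0.421 -0.001 -0.907] j [-0.36 -0.35  2.35  0.33  0.81  0.78]
```

Call:
play_rows:
  commands:
    - {"translation":[0,-0.0025,-0.0054],"angular":[0,0,0],"claw":0.07}
    - {"translation":[0,-0.0055,-0.0118],"angular":[0,0,0],"claw":0.07}
    - {"translation":[0,-0.025,-0.0045],"angular":[0,0,0],"claw":0.07}
    - {"translation":[0,-0.055,0.01],"angular":[0,0,0],"claw":0}
    - {"translation":[-0.015,-0.08,0.021],"angular":[0,0,0],"claw":0}
    - {"translation":[-0.035,-0.096,0.031],"angular":[0,0,0],"claw":0}
    - {"translation":[-0.053,-0.096,0.031],"angular":[0,0,0],"claw":0}
    - {"translation":[-0.053,-0.096,0.031],"angular":[0,0,0],"claw":0}

```text
t: 20.3
tool_pos: [0.4894, 0.0135, 0.1128]
eef_rot: [0.664, -0.423, 0.33, -0.52]
contact_force: [0.4, 0.5, 0.1]
finger_gap: 0.266
```

```bash
python3 look.py 13
python3 - <<'E'
from h import *
a,b=rel([.0,.053,.11],Rt(45,-1)); print(a.round(4),b.round(2))
c=pickle.load(open("side13.pkl","rb"))
im=cv2.resize(c["pixels"][190:255,300:380,::-1],None,fx=9,fy=9,interpolation=cv2.INTER_CUBIC); im=cv2.convertScaleAbs(im,alpha=1.4)
cv2.imwrite("pics/pin13.png",im)
c=pickle.load(open("side0.pkl","rb"));  # latch angle fit using green arm, plane
Q=(world(c)-O)@N*1000; h=cv2.cvtColor(c["pixels"],cv2.COLOR_RGB2HSV)
m=(h[...,0]>45)&(h[...,0]<90)&(h[...,1]>90)&(Q[...,0]>53)&(Q[...,0]<72)&(Q[...,1]<45)&(Q[...,1]>-10)&(Q[...,2]>62)&(Q[...,2]<140)
p=np.polyfit(Q[m][:,2],Q[m][:,1],1); print("dy/dz",p, "theta",np.arctan2(1,-p[0]), Q[m][:,2].max())
E
```

```text
t 20.3 nest mm [-47.27  52.83 112.82] F nest [0.47 0.44 0.11] gap 0.266
tool x in nest [ 0.002 -1.     0.002] tool y [ 0.423 -0.    -0.906] j [-0.24 -0.65  2.34  0.23  1.06  1.01]
top [-1.6  2.6] [137.5  84.6] 89.75
  wells centroid [ 0.8 -2.  51.5] 347
side [2.  3.5] [141.7  83.6] 89.73
  wells centroid [ 1.9  2.8 50.1] 147
[-0.0011  0.0222  0.042 ] [20.02  0.1   0.03]
dy/dz [-0.36702085 58.14061648] theta 1.2190393598698634 121.00117765016677
```

View pics/pin13.png

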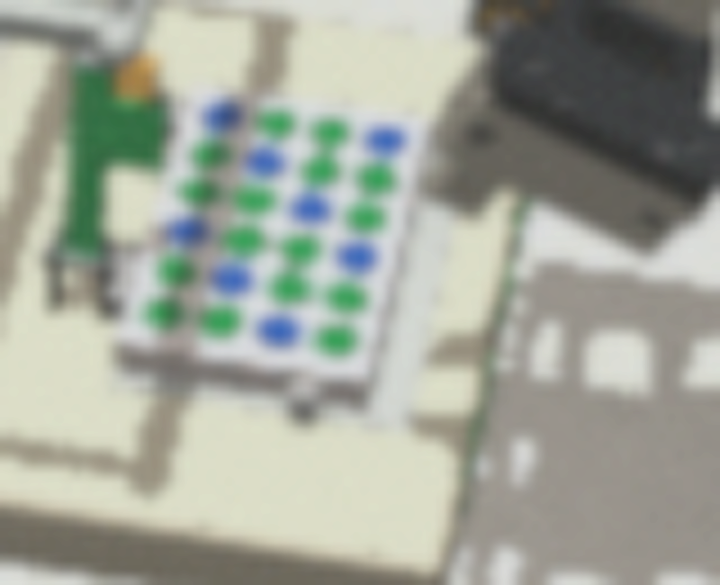

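View pics/top13.png

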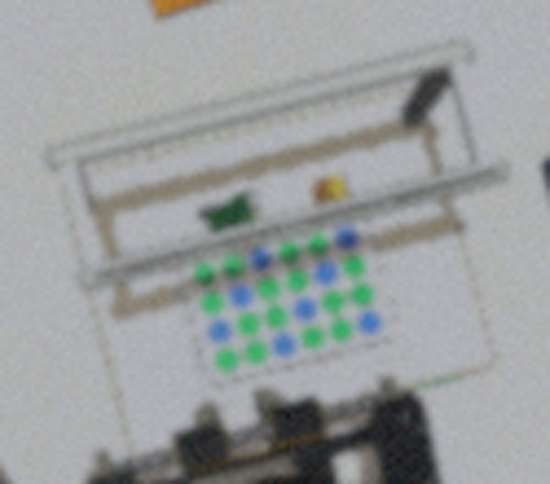

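Call:
play_rows:
  commands:
    - {"translation":[0,0.004,0.012],"angular":[6,0,0],"claw":0}
    - {"translation":[0,0.01,0.025],"angular":[12,0,0],"claw":0}
    - {"translation":[0,0.018,0.036],"angular":[18,0,0],"claw":0}
    - {"translation":[0,0.022,0.042],"angular":[20,0,0],"claw":0}
    - {"translation":[0,0.03,0.053],"angular":[20,0,0],"claw":0}
    - {"translation":[0,0.041,0.067],"angular":[20,0,0],"claw":0}
    - {"translation":[0,0.0528,0.0824],"angular":[20,0,0],"claw":0}
    - {"translation":[0,0.0528,0.0824],"angular":[20,0,0],"claw":0}

```text
t: 21.4
tool_pos: [0.5832, 0.0355, 0.098]
eef_rot: [0.727, -0.302, 0.237, -0.57]
contact_force: [0.6, 1.2, -0.0]
finger_gap: 0.004
```

```bash
cat > rail.py <<'E'
import sys
from h import *
from bench import bot
s,x,R=cur(); tip=x-.032*R[:,1]; tn=nest(tip)*1000; d=-(N.T@R[:,1])
r=np.array([30,0,235.])-tn; r[1]=0; d2=np.array([d[0],d[2]])/np.hypot(d[0],d[2]); r2=np.array([r[0],r[2]])
print("tip",tn.round(1),"along",(r2@d2).round(),"perp clearance of axis to rail surface",(r2[0]*d2[1]-r2[1]*d2[0]).round(1)-7)
E
python3 look.py 14; python3 rail.py
python3 - <<'E'
from h import *
a,b=rel([.086,.053,.083],Rt(45,-1)); print(a.round(4),b.round(2))
E
```

```text
t 21.4 nest mm [49.11 51.83 97.99] F nest [ 0.84  0.99 -0.02] gap 0.004
tool x in nest [ 0. -1.  0.] tool y [ 0.705 -0.    -0.709] j [-0.28 -0.57  2.48  0.64  0.62  0.64]
top [ 13.2 -15. ] [102.   55.6] 88.94
  wells centroid [ 15.8 -13.8  51.4] 161
side [ 2.3 32.6] [80.9 85.7] 86.46
  wells centroid [ 8.6 29.4 50. ] 57
tip [ 26.7  51.6 121.7] along 78.0 perp clearance of axis to rail surface 75.3
[-0.0014  0.0373  0.0147] [0.09 0.04 0.03]
```

View pics/side14.png

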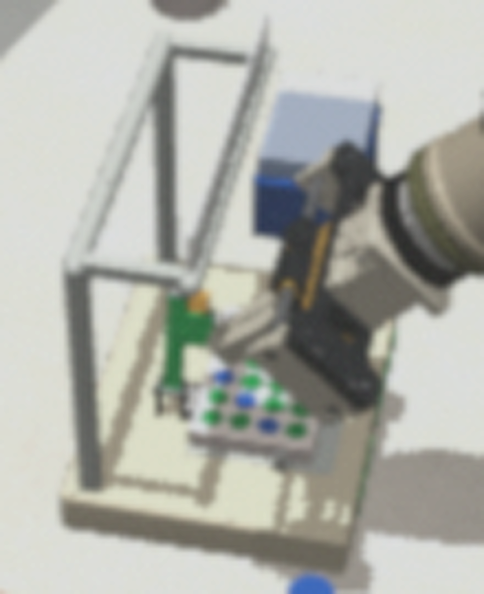

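View pics/top14.png

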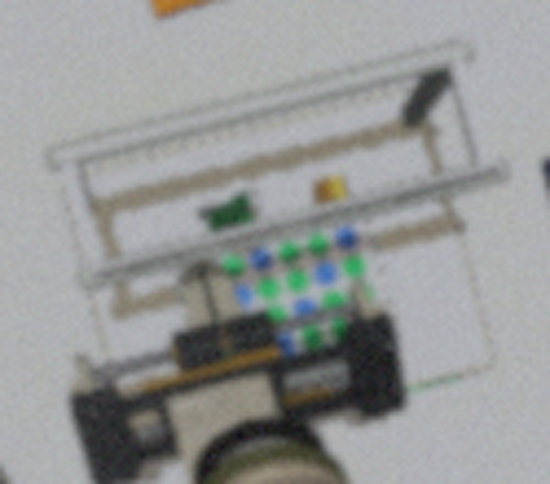

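```bash
cat >> h.py <<'E'
def lc(p,phi):  # TCP nest (m) placing lower tip corner at p (mm nest)
    M=N.T@Rt(phi,-1); return np.array(p)/1000+.032*M[:,1]+.008*M[:,2]
def lcnow(): 
    s,x,R=cur(); return nest(x-.032*R[:,1]-.008*R[:,2])*1000
def go(p,phi):
    a,b=rel(lc(p,phi),Rt(phi,-1)); print(p,phi,"shift",a.round(4),"turn",b.round(1))
E
python3 - <<'E'
from h import *
print(lcnow()); go([40,52,98],42); go([58,52,93],41)
E
```

```text
[ 21.0353909   51.58767107 116.0737909 ]
[40, 52, 98] 42 shift [-0.0004  0.0266 -0.001 ] turn [-2.9  0.   0. ]
[58, 52, 93] 41 shift [-0.0004  0.0429  0.0077] turn [-3.9  0.   0. ]
```

Call:
play_rows:
  commands:
    - {"translation":[0,0.007,-0.0005],"angular":[-1.5,0,0],"claw":0}
    - {"translation":[0,0.016,-0.001],"angular":[-3,0,0],"claw":0}
    - {"translation":[0,0.0266,-0.001],"angular":[-3,0,0],"claw":0}
    - {"translation":[0,0.031,0.001],"angular":[-3.5,0,0],"claw":0}
    - {"translation":[0,0.037,0.0045],"angular":[-3.9,0,0],"claw":0}
    - {"translation":[0,0.0429,0.0077],"angular":[-3.9,0,0],"claw":0}
    - {"translation":[0,0.0429,0.0077],"angular":[-3.9,0,0],"claw":0}
    - {"translation":[0,0.0429,0.0077],"angular":[-3.9,0,0],"claw":0}

```text
t: 22.5
tool_pos: [0.6184, 0.0444, 0.0744]
eef_rot: [0.716, -0.326, 0.255, -0.562]
contact_force: [-0.6, 0.5, 0.8]
finger_gap: 0.006
```

```bash
python3 look.py 15 | head -2; python3 rail.py
python3 - <<'E'
from h import *
print(lcnow())
c=pickle.load(open("side15.pkl","rb"))
im=cv2.resize(c["pixels"][170:240,295:375,::-1],None,fx=8,fy=8,interpolation=cv2.INTER_CUBIC); im=cv2.convertScaleAbs(im,alpha=1.4)
cv2.imwrite("pics/l15.png",im)
E
```

```text
t 22.5 nest mm [85.36 52.06 74.44] F nest [-0.46  0.6   0.76] gap 0.006
tool x in nest [ 0.001 -1.     0.001] tool y [ 0.657 -0.    -0.754] j [-0.2  -0.34  2.34  0.56  0.55  0.74]
tip [64.4 52.  98.7] along 125.0 perp clearance of axis to rail surface 56.7
[58.32451507 51.99863942 93.43233209]
```

View pics/l15.png

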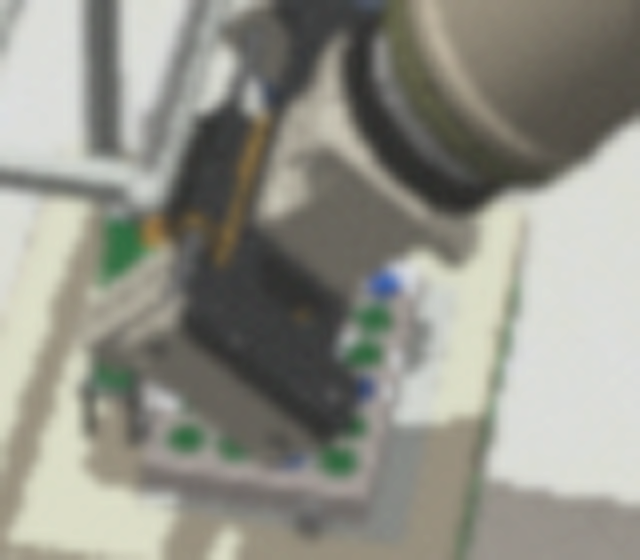

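View pics/top15.png

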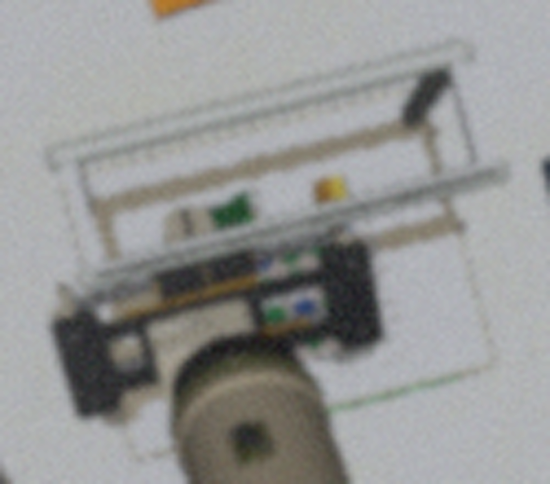

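Call:
play_rows:
  commands:
    - {"translation":[0.004,0.0012,-0.001],"angular":[0,0,0],"claw":0}
    - {"translation":[0.008,0.0026,-0.0022],"angular":[0,0,0],"claw":0}
    - {"translation":[0.012,0.0038,-0.0033],"angular":[0,0,0],"claw":0}
    - {"translation":[0.016,0.005,-0.0043],"angular":[0,0,0],"claw":0}
    - {"translation":[0.019,0.0057,-0.0049],"angular":[0,0,0],"claw":0}
    - {"translation":[0.022,0.0062,-0.0054],"angular":[0,0,0],"claw":0}
    - {"translation":[0.025,0.0066,-0.0057],"angular":[0,0,0],"claw":0}
    - {"translation":[0.0265,0.0068,-0.0059],"angular":[0,0,0],"claw":0}

```text
t: 23.6
tool_pos: [0.6248, 0.0187, 0.0654]
eef_rot: [0.716, -0.326, 0.255, -0.562]
contact_force: [0.4, 3.3, 0.0]
finger_gap: 0.004
```

```bash
python3 look.py 16 | head -2; python3 rail.py
python3 - <<'E'
from h import *
print(lcnow()); go([58.5,14,82.5],39); go([58.5,4.3,78.5],38); go([58.5,-4,72],37)
c=pickle.load(open("side16.pkl","rb"))
im=cv2.resize(c["pixels"][170:240,295:375,::-1],None,fx=8,fy=8,interpolation=cv2.INTER_CUBIC); im=cv2.convertScaleAbs(im,alpha=1.4)
cv2.imwrite("pics/l16.png",im)
c=pickle.load(open("top16.pkl","rb"))
im=cv2.resize(c["pixels"][150:220,295:395,::-1],None,fx=7,fy=7,interpolation=cv2.INTER_CUBIC); im=cv2.convertScaleAbs(im,alpha=1.4)
cv2.imwrite("pics/lt16.png",im)
E
```

```text
t 23.6 nest mm [85.44 25.52 65.42] F nest [1.19 3.08 0.02] gap 0.004
tool x in nest [ 0.001 -1.     0.001] tool y [ 0.657 -0.    -0.754] j [-0.26 -0.29  2.32  0.64  0.56  0.61]
tip [64.5 25.4 89.7] along 132.0 perp clearance of axis to rail surface 62.5
[58.46856804 25.37007092 84.42463581]
[58.5, 14, 82.5] 39 shift [ 0.0114  0.0017 -0.0024] turn [-2.1  0.1  0. ]
[58.5, 4.3, 78.5] 38 shift [ 0.021   0.0049 -0.0056] turn [-3.1  0.1  0. ]
[58.5, -4, 72] 37 shift [ 0.0293  0.0099 -0.0105] turn [-4.1  0.1  0. ]
```

View pics/l16.png

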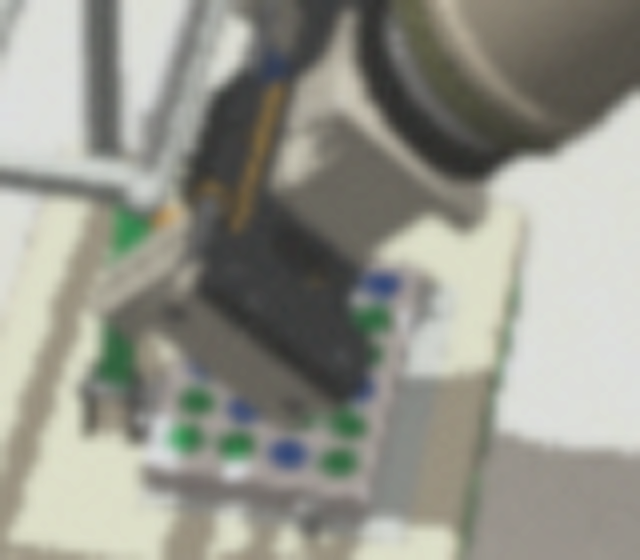

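View pics/lt16.png

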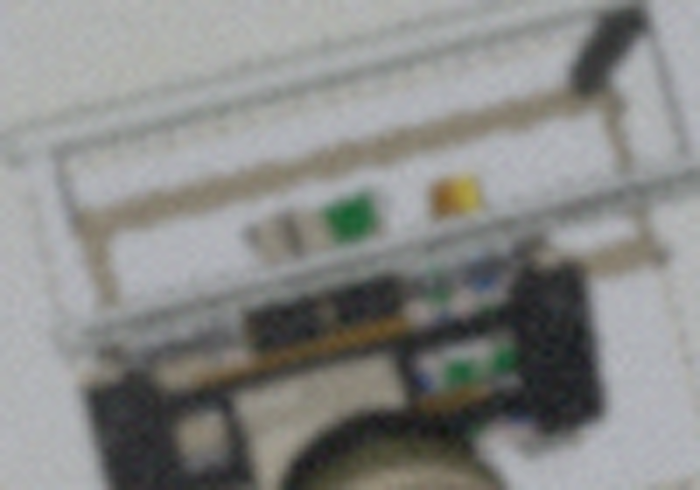

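Call:
play_rows:
  commands:
    - {"translation":[0.004,0.0006,-0.0008],"angular":[-0.7,0,0],"claw":0}
    - {"translation":[0.008,0.0012,-0.0016],"angular":[-1.4,0,0],"claw":0}
    - {"translation":[0.0114,0.0017,-0.0024],"angular":[-2.1,0,0],"claw":0}
    - {"translation":[0.0145,0.0027,-0.0034],"angular":[-2.4,0,0],"claw":0}
    - {"translation":[0.018,0.0038,-0.0045],"angular":[-2.8,0,0],"claw":0}
    - {"translation":[0.021,0.0049,-0.0056],"angular":[-3.1,0,0],"claw":0}
    - {"translation":[0.025,0.0073,-0.008],"angular":[-3.6,0,0],"claw":0}
    - {"translation":[0.0293,0.0099,-0.0105],"angular":[-4.1,0,0],"claw":0}

```text
t: 24.7
tool_pos: [0.6309, -0.0106, 0.0514]
eef_rot: [0.704, -0.352, 0.275, -0.552]
contact_force: [-1.2, 3.7, 3.7]
finger_gap: 0.006
```

```bash
python3 look.py 17 | head -2; python3 rail.py
python3 - <<'E'
from h import *
print(lcnow()); go([58.5,-7,67],37); go([58.5,-8.5,62.5],36)
c=pickle.load(open("side17.pkl","rb"))
im=cv2.resize(c["pixels"][170:240,295:375,::-1],None,fx=8,fy=8,interpolation=cv2.INTER_CUBIC); im=cv2.convertScaleAbs(im,alpha=1.4)
cv2.imwrite("pics/l17.png",im)
c=pickle.load(open("top17.pkl","rb"))
im=cv2.resize(c["pixels"][150:220,295:395,::-1],None,fx=7,fy=7,interpolation=cv2.INTER_CUBIC); im=cv2.convertScaleAbs(im,alpha=1.4)
cv2.imwrite("pics/lt17.png",im)
E
```

```text
t 24.7 nest mm [84.4  -4.32 51.44] F nest [-0.24  3.86  3.7 ] gap 0.006
tool x in nest [ 0.    -1.     0.002] tool y [ 0.602 -0.001 -0.799] j [-0.3  -0.2   2.23  0.57  0.61  0.64]
tip [65.2 -4.8 76.9] along 147.0 perp clearance of axis to rail surface 60.0
[58.76739488 -4.84800614 72.13224066]
[58.5, -7, 67] 37 shift [ 0.0021  0.0039 -0.0033] turn [0.  0.1 0.1]
[58.5, -8.5, 62.5] 36 shift [ 0.0036  0.0077 -0.0066] turn [-1.   0.1  0.1]
```

View pics/l17.png

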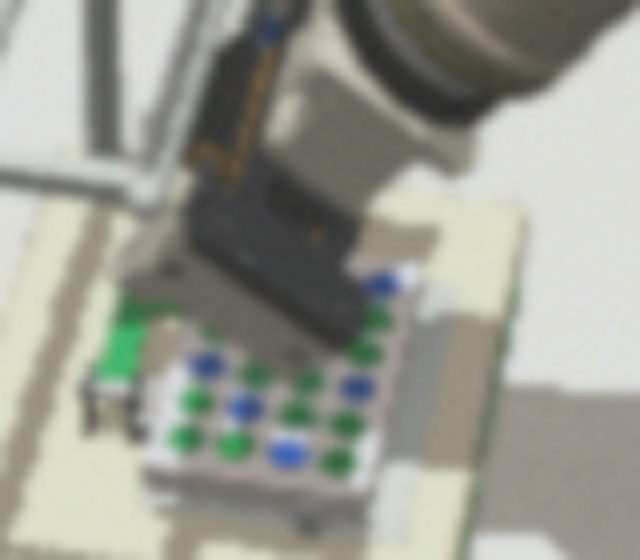

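View pics/lt17.png

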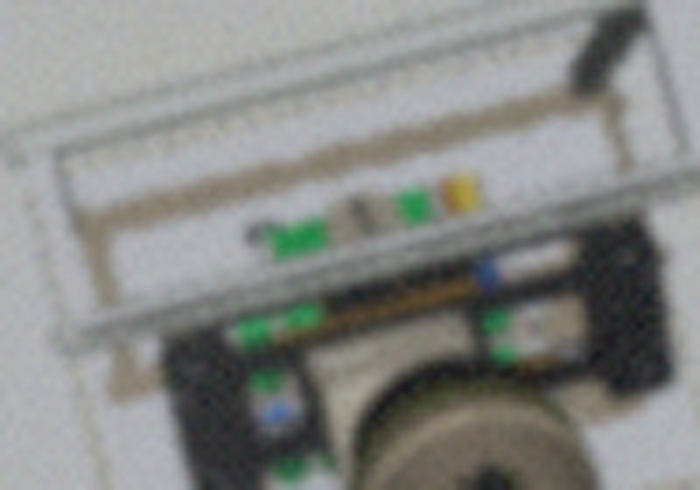

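Call:
play_rows:
  commands:
    - {"translation":[0.001,0.0015,-0.0012],"angular":[0,0,0],"claw":0}
    - {"translation":[0.0015,0.0028,-0.0023],"angular":[0,0,0],"claw":0}
    - {"translation":[0.0018,0.0039,-0.0033],"angular":[0,0,0],"claw":0}
    - {"translation":[0.002,0.0049,-0.0042],"angular":[0,0,0],"claw":0}
    - {"translation":[0.0022,0.0058,-0.005],"angular":[0,0,0],"claw":0}
    - {"translation":[0.0025,0.0065,-0.0056],"angular":[-0.5,0,0],"claw":0}
    - {"translation":[0.0025,0.0071,-0.0061],"angular":[-1,0,0],"claw":0}
    - {"translation":[0.0025,0.0077,-0.0066],"angular":[-1,0,0],"claw":0}

```text
t: 25.8
tool_pos: [0.6314, -0.0131, 0.0423]
eef_rot: [0.701, -0.358, 0.279, -0.55]
contact_force: [-1.9, 2.0, 6.8]
finger_gap: 0.004
```

```bash
python3 look.py 18 | head -2
python3 - <<'E'
from h import *
print(lcnow())
c=pickle.load(open("side18.pkl","rb"))
im=cv2.resize(c["pixels"][170:240,295:375,::-1],None,fx=8,fy=8,interpolation=cv2.INTER_CUBIC); im=cv2.convertScaleAbs(im,alpha=1.4)
cv2.imwrite("pics/l18.png",im)
c=pickle.load(open("top18.pkl","rb"))
im=cv2.resize(c["pixels"][150:220,295:395,::-1],None,fx=7,fy=7,interpolation=cv2.INTER_CUBIC); im=cv2.convertScaleAbs(im,alpha=1.4)
cv2.imwrite("pics/lt18.png",im)
E
```

```text
t 25.8 nest mm [84.29 -6.89 42.27] F nest [-1.38  2.41  6.76] gap 0.004
tool x in nest [ 0.    -1.     0.002] tool y [ 0.589 -0.002 -0.808] j [-0.3  -0.17  2.22  0.56  0.61  0.64]
[58.91124244 -6.86798306 63.27284895]
```

View pics/l18.png

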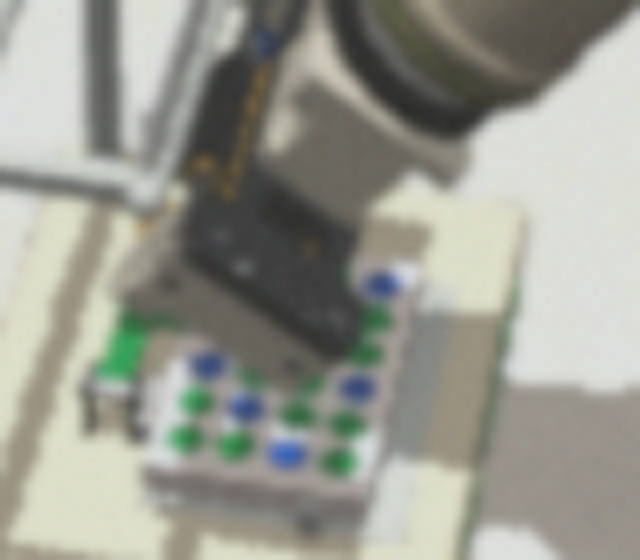

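View pics/lt18.png

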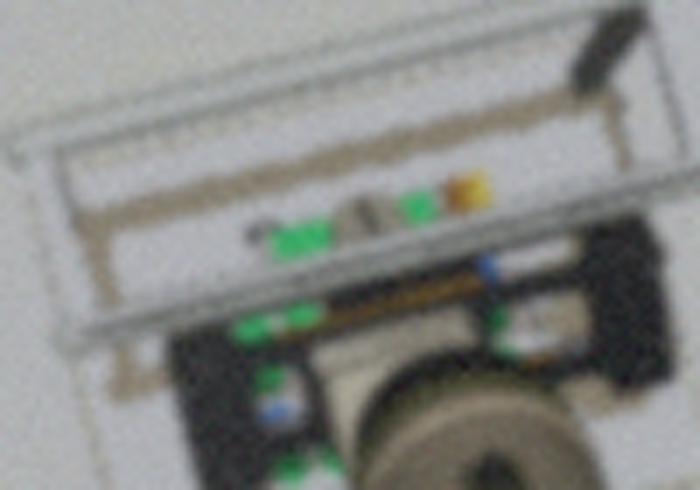

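Call:
play_rows:
  commands:
    - {"translation":[0,0.0004,-0.0003],"angular":[0,0,0],"claw":0}
    - {"translation":[0,0.0008,-0.0006],"angular":[0,0,0],"claw":0}
    - {"translation":[0,0.0012,-0.0009],"angular":[0,0,0],"claw":0}
    - {"translation":[0,0.0016,-0.0012],"angular":[0,0,0],"claw":0}
    - {"translation":[0,0.002,-0.0015],"angular":[0,0,0],"claw":0}
    - {"translation":[0,0.0024,-0.0018],"angular":[0,0,0],"claw":0}
    - {"translation":[0,0.0026,-0.0019],"angular":[0,0,0],"claw":0}
    - {"translation":[0,0.0026,-0.0019],"angular":[0,0,0],"claw":0}

```text
t: 26.9
tool_pos: [0.6313, -0.0134, 0.0389]
eef_rot: [0.701, -0.357, 0.279, -0.55]
contact_force: [-0.5, 0.6, 5.4]
finger_gap: 0.009
```

```bash
python3 look.py 19 | head -2
python3 - <<'E'
from h import *
print(lcnow())
c=pickle.load(open("top19.pkl","rb"))
im=cv2.resize(c["pixels"][150:220,295:395,::-1],None,fx=7,fy=7,interpolation=cv2.INTER_CUBIC); im=cv2.convertScaleAbs(im,alpha=1.4)
cv2.imwrite("pics/lt19.png",im)
E
```

```text
t 26.9 nest mm [84.16 -7.13 38.86] F nest [-0.29  0.74  5.42] gap 0.009
tool x in nest [-0.    -1.     0.002] tool y [ 0.589 -0.002 -0.808] j [-0.3  -0.16  2.22  0.56  0.6   0.64]
[58.84458105 -7.11851877 60.01584264]
```

View pics/lt19.png

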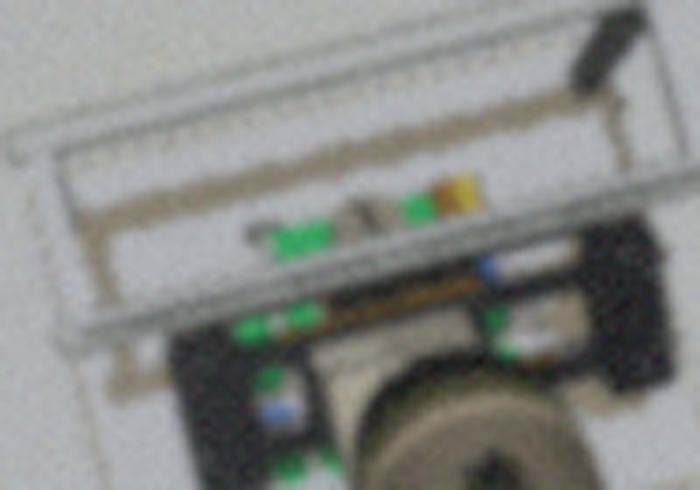

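Call:
play_rows:
  commands:
    - {"translation":[0,0.0003,-0.0002],"angular":[0,0,0],"claw":0}
    - {"translation":[0,0.0006,-0.0004],"angular":[0,0,0],"claw":0}
    - {"translation":[0,0.0008,-0.0006],"angular":[0,0,0],"claw":0}
    - {"translation":[0,0.0009,-0.0007],"angular":[0,0,0],"claw":0}
    - {"translation":[0,0.0009,-0.0007],"angular":[0,0,0],"claw":0}
    - {"translation":[0,0.0009,-0.0007],"angular":[0,0,0],"claw":0}
    - {"translation":[0,0.0009,-0.0007],"angular":[0,0,0],"claw":0}
    - {"translation":[0,0.0009,-0.0007],"angular":[0,0,0],"claw":0}

```text
t: 28.0
tool_pos: [0.6317, -0.0134, 0.0385]
eef_rot: [0.701, -0.357, 0.279, -0.551]
contact_force: [-4.8, 0.4, 12.0]
finger_gap: 0.006
```

```bash
python3 -c "from h import *; show(); print(lcnow())"
```

```text
t 28.0 nest mm [84.51 -7.24 38.46] F nest [-4.53  1.57 11.95] gap 0.006
tool x in nest [-0.    -1.     0.003] tool y [ 0.589 -0.002 -0.808] j [-0.3  -0.16  2.22  0.57  0.6   0.63]
[59.18718011 -7.1844745  59.59422776]
```

Call:
play_rows:
  commands:
    - {"translation":[0,-0.0015,0.0005],"angular":[0,0,0],"claw":0}
    - {"translation":[0,-0.004,0.001],"angular":[0,0,0],"claw":0}
    - {"translation":[0,-0.01,0.001],"angular":[0,0,0],"claw":0}
    - {"translation":[0,-0.022,0],"angular":[0,0,0],"claw":0}
    - {"translation":[0,-0.038,0],"angular":[0,0,0],"claw":0}
    - {"translation":[0,-0.055,0],"angular":[0,0,0],"claw":0}
    - {"translation":[0,-0.07,0],"angular":[0,0,0],"claw":0}
    - {"translation":[0,-0.08,0],"angular":[0,0,0],"claw":0}

```text
t: 29.0
tool_pos: [0.5839, -0.0241, 0.1015]
eef_rot: [0.701, -0.358, 0.28, -0.55]
contact_force: [-0.2, 0.4, -0.2]
finger_gap: 0.005
```

```bash
python3 look.py 20; python3 rail.py
python3 - <<'E'
from h import *
for n,b in(("top",(150,220,295,395)),("side",(165,240,290,375))):
    c=pickle.load(open(n+"20.pkl","rb"))
    im=cv2.resize(c["pixels"][b[0]:b[1],b[2]:b[3],::-1],None,fx=7,fy=7,interpolation=cv2.INTER_CUBIC); im=cv2.convertScaleAbs(im,alpha=1.4)
    cv2.imwrite(f"pics/l{n}20.png",im)
E
```

```text
t 29.0 nest mm [ 35.58  -6.25 101.45] F nest [-0.06  0.39 -0.22] gap 0.005
tool x in nest [ 0.    -1.     0.001] tool y [ 0.587 -0.001 -0.81 ] j [-0.37 -0.43  2.3   0.49  0.8   0.7 ]
top [18.2 -2.2] [ 44.8 127.6] 0.26
  wells centroid [22.6  1.  51.7] 136
side [1.9 3.2] [139.6  83.6] 89.75
  wells centroid [ 6.9  1.8 50.7] 146
tip [ 17.5  -6.6 128.1] along 79.0 perp clearance of axis to rail surface 66.0
```

View pics/ltop20.png

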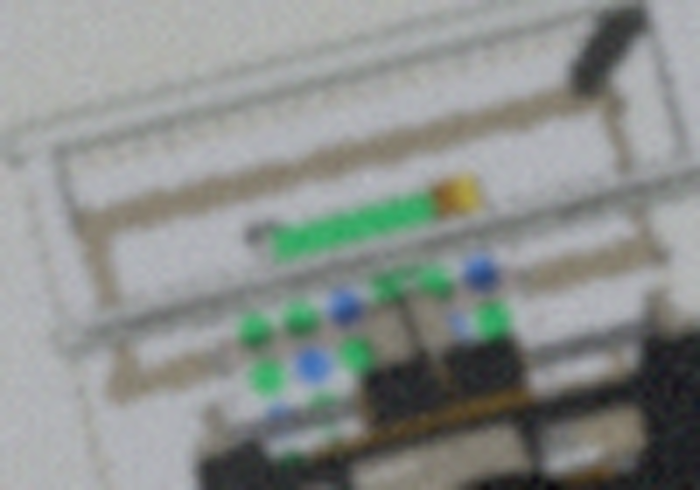

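View pics/lside20.png

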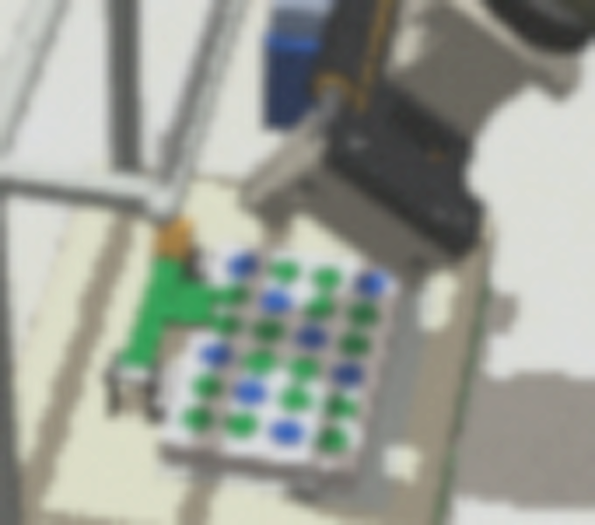

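Call:
play_rows:
  commands:
    - {"translation":[0,-0.01,-0.005],"angular":[-2,0,0],"claw":0}
    - {"translation":[0,-0.022,-0.011],"angular":[-4,0,0],"claw":0}
    - {"translation":[0,-0.035,-0.018],"angular":[-7,0,0],"claw":0}
    - {"translation":[0,-0.047,-0.024],"angular":[-9,0,0],"claw":0}
    - {"translation":[0,-0.058,-0.03],"angular":[-11,0,0],"claw":0}
    - {"translation":[0,-0.07,-0.036],"angular":[-13,0,0],"claw":0}
    - {"translation":[0,-0.079,-0.041],"angular":[-15,0,0],"claw":0}
    - {"translation":[0,-0.079,-0.041],"angular":[-15,0,0],"claw":0}

```text
t: 30.1
tool_pos: [0.5079, -0.0429, 0.1414]
eef_rot: [0.648, -0.446, 0.349, -0.509]
contact_force: [0.0, -0.8, 0.3]
finger_gap: 0.005
```

```bash
python3 look.py 21
python3 - <<'E'
from h import *
c0=pickle.load(open("side12.pkl","rb"))
for n,b in(("top",(140,225,300,395)),("side",(165,250,290,375))):
    c=pickle.load(open(n+"21.pkl","rb"))
    im=cv2.resize(c["pixels"][b[0]:b[1],b[2]:b[3],::-1],None,fx=7,fy=7,interpolation=cv2.INTER_CUBIC); im=cv2.convertScaleAbs(im,alpha=1.4)
    cv2.imwrite(f"pics/l{n}21.png",im)
    # wells blobs and rail-free angle
    Q=(world(c)-O)@N*1000; h=cv2.cvtColor(c["pixels"],cv2.COLOR_RGB2HSV)
    m=(h[...,0]>45)&(h[...,0]<90)&(h[...,1]>90)&(Q[...,0]>55)&(Q[...,0]<70)&(Q[...,1]<33)&(Q[...,1]>-33)
    print(n,"latch top z vs y",np.polyfit(Q[m][:,1],Q[m][:,2],1),m.sum())
for nm,(u,v) in dict(bottle=(271,247),tipbox=(433,177),rack=(251,174)).items():
    a=world(pickle.load(open("top0.pkl","rb")))[v,u];b=world(pickle.load(open("top21.pkl","rb")))[v,u]; print(nm,((b-a)*1000).round(1))
E
```

```text
t 30.1 nest mm [-42.77  -6.36 141.43] F nest [-0.14 -0.74  0.33] gap 0.005
tool x in nest [ 0.001 -1.     0.001] tool y [ 0.358 -0.001 -0.934] j [-0.35 -0.49  2.17  0.22  1.16  0.93]
top [-0.2  1.5] [139.7  81.5] 89.98
  wells centroid [ 1.7 -2.3 51.6] 359
side [2.1 4.5] [ 83.8 139.1] 0.27
  wells centroid [ 4.7  0.8 50.5] 158
top latch top z vs y [-2.55797236e-02  6.01241751e+01] 87
side latch top z vs y [2.76661414e-03 5.89411774e+01] 57
bottle [-0.   0.1 -0.4]
tipbox [ 0.3 -0.5 -1.9]
rack [ 0.5  0.6 -3.3]
```

View pics/ltop21.png

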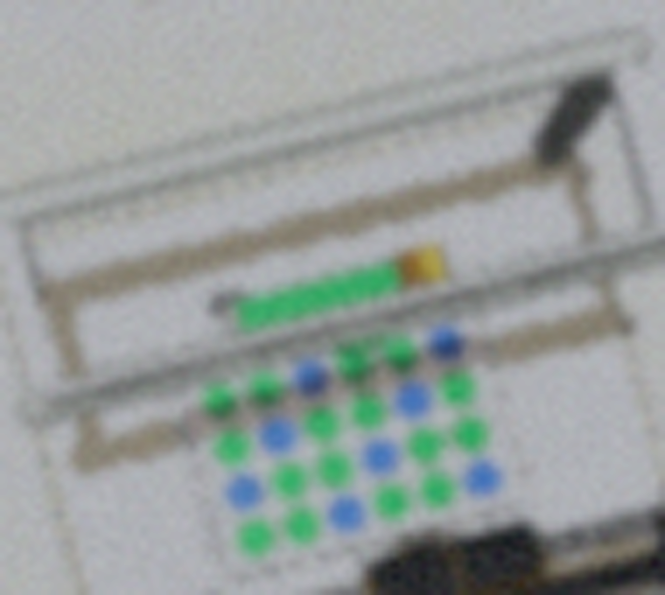

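View pics/lside21.png

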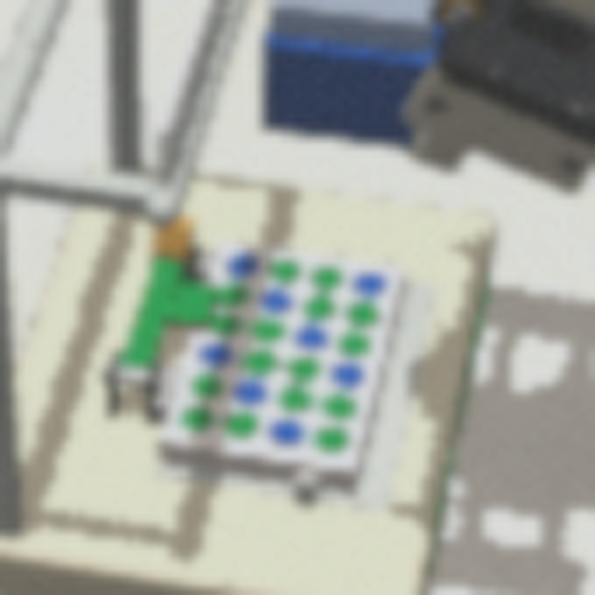

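Run:
```python
from h import *
for n,a in(("top","12"),("top","13"),("side","12"),("side","13")):
    r=[]
    for t in (a,"21"):
        c=pickle.load(open(f"{n}{t}.pkl","rb"));h=cv2.cvtColor(c["pixels"],cv2.COLOR_RGB2HSV)
        M=((h[...,0]>95)&(h[...,0]<130)&(h[...,1]>110)).astype(np.uint8)
        b=(140,225,300,395) if n=="top" else (195,240,300,375)
        Z=np.zeros_like(M);Z[b[0]:b[1],b[2]:b[3]]=M[b[0]:b[1],b[2]:b[3]]
        k,l,s,ce=cv2.connectedComponentsWithStats(Z); r.append(ce[1:][s[1:,4]>=6])
    for p in r[0]:
        d=r[1]-p; i=np.argmin((d**2).sum(1))
        if np.hypot(*d[i])<3: print(n,a,p.round(1),"moved px",d[i].round(2))
```

```text
top 12 [363.1 188.7] moved px [-0.11 -0.17]
top 12 [344.  193.5] moved px [-0.12 -0.38]
top 12 [358.5 196.5] moved px [0. 0.]
top 12 [339.4 201.6] moved px [-0.2  0.2]
top 12 [353.8 205. ] moved px [0.2 0. ]
top 12 [368.4 208.1] moved px [ 0.   -0.18]
top 12 [334.3 209.9] moved px [0.33 0.  ]
top 12 [349. 213.] moved px [0. 0.]
top 13 [363.1 188.7] moved px [-0.11 -0.17]
top 13 [343.9 193.3] moved px [-0.01 -0.21]
top 13 [358.5 196.5] moved px [0. 0.]
top 13 [339.2 202. ] moved px [-0.02 -0.18]
top 13 [353.8 205. ] moved px [0.2 0. ]
top 13 [368.3 207.8] moved px [0.03 0.16]
top 13 [334.5 210. ] moved px [ 0.17 -0.11]
top 13 [349.  212.8] moved px [0.  0.2]
side 12 [329.  207.5] moved px [0. 0.]
side 12 [325.  220.5] moved px [0. 0.]
side 12 [330.5 226.3] moved px [0. 0.]
side 13 [329.  207.5] moved px [0. 0.]
side 13 [325.  220.5] moved px [0. 0.]
side 13 [330.5 226.3] moved px [0. 0.]
```

```bash
python3 -c "
from bench import bot
print(bot.job_done()); print(bot.sense()['t'],bot.sense()['contact_force'])"
```

```text
the job is handed in; nothing more can be done
None
the job is handed in; nothing more can be done
```

I pushed the plate home, closed the latch, and handed the job in at about 30 s, with no verdict reported.

- **Plate:** I pushed it square from the front, then against the side pin (about 5 N on the tool), then against the rear stops (about 7.5 N on the tool). After the latch closed, the wells had moved less than 0.4 px in either camera.
- **Latch:** I swept the arm down and pressed until it hit its end stop (12 N). The brass bolt moved back, then sprung over the rod. After I withdrew, the arm stayed level (slope within 0.03 in both views) with the bolt at rest.
- **Clearances:** The bystanders show no movement beyond depth noise (at most about 3 mm). By the tool pose, the gripper body kept about 20 mm from the splash guard's rail. The tool force read about zero at the end.

**Mismatches:**
- **Fingertips:** They ended about 30–34 mm short of the reported TCP along the tool axis, so my first pass went above the plate and missed it.
- **Deck contact:** The fingers brushed the deck with about 5 N once during the sideways push, and I raised them.
- **Camera agreement:** The two cameras differ by about 3–4 mm in y. I can't confirm the 2 mm fit by vision alone; it rests on the contact forces at the pin and stops.

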